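# Put the press pushers back in the tool rail in order of size

## Task

Put the four pushers of the toggle press away in the tool rail: each head down and fully home in the pocket made for its head, so that the row runs from the smallest to the largest. Do not knock any of them over, and leave the glue bottle and the spectacle frame in front of the tester where they are.

Things in the scene. Friction and masses are not known exactly. Their poses are not given: they have to be found in the camera images.
- pusher_18: loose press pusher, 54 mm tall, standing head down: white disc head 18 mm in diameter, 12 mm high; steel collar 17 mm wide up to 17 mm; above it an upright steel shank, 14 mm in diameter (the same on all four), from 17 to 54 mm height: grip it there. Origin: centre of the head's flat underside; z up along the shank; round, yaw does not matter
- pusher_30: loose press pusher, 54 mm tall, standing head down: white disc head 30 mm in diameter, 12 mm high; steel collar 19 mm wide up to 17 mm; above it an upright steel shank, 14 mm in diameter (the same on all four), from 17 to 54 mm height: grip it there. Origin: centre of the head's flat underside; z up along the shank; round, yaw does not matter
- pusher_42: loose press pusher, 54 mm tall, standing head down: white disc head 42 mm in diameter, 12 mm high; steel collar 26 mm wide up to 17 mm; above it an upright steel shank, 14 mm in diameter (the same on all four), from 17 to 54 mm height: grip it there. Origin: centre of the head's flat underside; z up along the shank; round, yaw does not matter
- pusher_54: loose press pusher, 54 mm tall, standing head down: white disc head 54 mm in diameter, 12 mm high; steel collar 33 mm wide up to 17 mm; above it an upright steel shank, 14 mm in diameter (the same on all four), from 17 to 54 mm height: grip it there. Origin: centre of the head's flat underside; z up along the shank; round, yaw does not matter
- pocket_18: fixed grey block of the rail with a round pocket for the 18 mm head: seat 29 mm in diameter, 1 mm bevel at the mouth, 10 mm deep, black floor. Block 34 mm along the rail (y, to the bigger pockets), 70 mm across (x), 16 mm high. Origin: under the pocket's middle, 6 mm above the table; pocket floor at z = 6 mm, rim at 16 mm. Blocks sit in a row by size on a plate; rail any way round
- pocket_30: fixed grey block of the rail with a round pocket for the 30 mm head: seat 41 mm in diameter, 1 mm bevel at the mouth, 10 mm deep, black floor. Block 46 mm along the rail (y, to the bigger pockets), 70 mm across (x), 16 mm high. Origin: under the pocket's middle, 6 mm above the table; pocket floor at z = 6 mm, rim at 16 mm. Blocks sit in a row by size on a plate; rail any way round
- pocket_42: fixed grey block of the rail with a round pocket for the 42 mm head: seat 53 mm in diameter, 1 mm bevel at the mouth, 10 mm deep, black floor. Block 58 mm along the rail (y, to the bigger pockets), 70 mm across (x), 16 mm high. Origin: under the pocket's middle, 6 mm above the table; pocket floor at z = 6 mm, rim at 16 mm. Blocks sit in a row by size on a plate; rail any way round
- pocket_54: fixed grey block of the rail with a round pocket for the 54 mm head: seat 65 mm in diameter, 1 mm bevel at the mouth, 10 mm deep, black floor. Block 70 mm along the rail (y, to the bigger pockets), 70 mm across (x), 16 mm high. Origin: under the pocket's middle, 6 mm above the table; pocket floor at z = 6 mm, rim at 16 mm. Blocks sit in a row by size on a plate; rail any way round
- glue_bottle: bystander: small white glue bottle with a yellow label and a pointed tip, 35 mm in diameter, 98 mm tall, standing on the table. Origin: centre of its underside, z up.
- frame: bystander: black spectacle frame lying on the table in front of the tester, 48 x 145 x 46 mm. Origin: centre of its underside, z up, y along the front of the frame.
There are look-alikes about, which are no part of the job. Leave any pink or red look-alike of the pusher_54 alone.

How it is judged:
By the outcome, as a careful person would: the job done as asked, in the order asked, and still so for the second after the job is handed in, with the robot touching nothing.
It also fails if it takes over 77 s, if anything falls off the work surface, if the arm or the gripper's body presses on something with over 40 N, if the wrist force passes 120 N, or if a joint passes its speed limit or range.

## Robot

A 6-joint arm with a two-finger parallel gripper is mounted at the origin on a cart in front of the work surface, level with it; the furniture and walls round the work are solid. World frame = base frame: x ahead of the robot, y to its left, z up, the work surface at z = 0. Lengths are in m, angles in degrees, forces in N, time in s.
With the tool pointing down it reaches from about 0.4 to 0.825 m from the base axis. Payload 7 kg.
Tool frame: the origin (TCP) lies at the very end of the fingers, on their centre line; the grasp point (between the pads) lies behind it (r.grasp_offset is the z of the grasp point in the tool frame, in m); z points along the fingers, y is the direction in which the jaws open and shut (so a half turn about z gives the same grasp; the last joint's range is limited). The gripper opens to 88 mm and grips with 3 to 60 N. Pads are 19 mm wide; open, the fingers measure 130 mm over their backs; the gripper's body (78 mm by 193 mm) begins 47 mm behind the grasp point.
Start: joints at [86.179, 20.546, 0.682, 0, -70.136, -16.507], TCP at [0.235, 0.633, 0.19] pointing down, gripper open.
Joint ranges: [-176.03, 176.03], [-82.01, 121.73], [-58.28, 71.71], [-173.87, 95.51], [-174.79, -0.11], [-173.66, 173.66]. Speed limits (degrees/s): [136.94, 136.94, 172.46, 180, 180, 180].

## Interface

Orientations are given as [roll, pitch, yaw] about the fixed x, y, z axes, in that order (R = Rz(yaw) Ry(pitch) Rx(roll)).
In Python, from plant import r gives the robot as it stands. The module is installed in compiled form; this text tells all that it offers.
- The arm moves only by the tool servo_tool, never from a script. Its argument "targets" is a list of rows, each an object of numbers: "dx", "dy", "dz": the shift along the world's x, y, z in cm; "spin": the turn about the world's z in rad; "grip": the opening in per cent of the stroke, from 0 (shut) to 100 (fully open). A call has exactly 10 rows; each row is the pose to reach, as a shift and turn from the pose commanded when the call began; what a row does not reach only later rows make up. A row lasts 1/12 s, in which the tool goes at most 41.7 mm and 7.16 degrees, less where a joint would pass 70% of its speed; a pose out of reach is approached as far as the arm can. A call with a gripper value outside its range is refused whole. The fingers move at their own pace and stop on an object; "squeeze" is the grip in N (left out, the last holds). Time passes only in rows, so rows that repeat a pose let the fingers close, or fill a call up. It gives the time, the measured TCP pose, the force and the opening at its end, in the units of the state.
- r.get_state(): the state, without advancing time (a new reading comes with each control period).
- r.capture(name): name is "scene" or "side" or "wrist"; returns the picture (400x640x3 uint8, blue, green, red); there is no depth.
- r.get_calibration(name): a dict with "K" (3x3 intrinsics, pixels), "extrinsics" (4x4, takes a point from camera to world coordinates). Camera axes: x right, y down, z forward; pixel columns grow to the right and rows downward; lengths in m; the calibration is good to about 2 mm. A picture is of the moment at which its call begins: read the wrist's pose just before it. get_calibration takes no time and is no camera call; for the wrist camera it gives the pose at the moment of the call.
- r.close_job(): hands the job in, once; it reports no verdict.
Trained networks look in the newest picture that a camera, given by its name, has taken for a name from the list of things; names that differ only in an ending like _2 or _b are one class to them, and where a whole thing is asked for, a point or a joint stands for the part that bears it (a point fixed in the world has none). Each returns a list of dicts, best first, with "p" (0 to 1); they miss things now and then, are a little off and sometimes report something else, mostly with a low value. They report only what shows in the picture. A call takes as long as a camera call. They do not tell look-alikes from the thing itself.
- r.cut_out(name, camera): "mask" (400x640 bool, what is visible of it) and "extent" ([left, top, right, bottom] in pixels, round what is visible of it).
The state is a dict: "time_s": time; "joints": joint angles; "qd": joint speeds; "joint_torque": joint torques, N m; "tcp_pos": TCP position; "eef_rot": TCP orientation; "contact_force": force on the tool from outside, world axes, zero at the start; "moment": the same for the moment, N m; "gripper_width": finger opening in m.
Only numpy, scipy, OpenCV 4.12 (cv2) and the standard library are available. Lean on these libraries where they do the work, as an engineer would, in place of code of your own. Each camera call takes 0.05 s, during which the arm holds its last target. There are 200 camera calls.

## Working session

There is one attempt and no reset: what is moved stays moved. The work goes in short steps, Python scripts to look and compute and a tool call to move; the robot and the scene stay as the last step left them, time stands still between calls to the robot, and variables do not carry over. Pictures are saved under pics/ and viewed, about 12 in all and at most 16, crops included, and the job is handed in when it is done.

Besides the shell and the picture viewer there is one more tool, called after "Request:" by a JSON object that holds its "api" and its "payload", one argument or row to a line. servo_tool: Moves the arm, as the interface text tells. Its arguments: {"type":"object","properties":{"targets":{"type":"array"},"squeeze":{"type":"number"}},"required":["targets"]}

```bash
mkdir -p pics; cat > h.py <<'E'
import numpy as np, cv2
from plant import r
def proj(cam,P):
    c=r.get_calibration(cam);K=np.array(c["K"]);T=np.linalg.inv(np.array(c["extrinsics"]))
    p=T[:3,:3]@np.array(P,float)+T[:3,3];p=K@p;return p[:2]/p[2]
def ray(cam,u,v,z,c=None):
    c=c or r.get_calibration(cam);K=np.array(c["K"]);E=np.array(c["extrinsics"])
    d=E[:3,:3]@np.linalg.inv(K)@[u,v,1];o=E[:3,3];return o+d*(z-o[2])/d[2]
E
python3 - <<'E'
from h import *
s=r.get_state();print(s, r.grasp_offset)
for c in["scene","side","wrist"]:
    cv2.imwrite(f"pics/{c}0.png",r.capture(c));k=r.get_calibration(c);print(c,np.round(k["extrinsics"],3).tolist(),np.round(k["K"],1).tolist())
    for n in["pusher_18","pusher_30","pusher_42","pusher_54","pocket_18","pocket_30","pocket_42","pocket_54","glue_bottle","frame"]:
        if c=="side" : continue
        print(c,n,[(round(d["p"],2),[int(x) for x in d["extent"]]) for d in r.cut_out(n,c)][:5])
E
```

```text
{'time_s': 0.0, 'joints': array([ 8.61806474e+01,  2.05910488e+01,  6.33103427e-01, -2.12468573e-02,
       -7.01337878e+01, -1.65085261e+01]), 'qd': array([ 0.02895603,  0.07793513,  0.00705346, -0.02681262, -0.00062456,
        0.06181243]), 'joint_torque': array([ 1.59335134e-03, -5.82718921e+01,  2.93041956e+01,  6.99727044e+00,
        7.03483616e-03, -1.49113962e-04]), 'tcp_pos': array([0.23430382, 0.63244769, 0.18941844]), 'eef_rot': array([ 1.79906372e+02, -6.91947356e-03, -2.03351093e+01]), 'contact_force': array([-0.57181267, -0.43272146, -0.18335369]), 'moment': array([-0.02979259,  0.05663112,  0.03323818]), 'gripper_width': 0.08763083351893175} -0.0188
scene [[0.596, -0.669, 0.444, 0.25], [-0.803, -0.489, 0.342, -0.549], [-0.012, -0.56, -0.828, 0.772], [0.0, 0.0, 0.0, 1.0]] [[371.6, 0.0, 318.0], [0.0, 371.6, 194.5], [0.0, 0.0, 1.0]]
scene pusher_18 [(0.85, [296, 226, 313, 247]), (0.79, [230, 120, 248, 143]), (0.73, [331, 222, 353, 244]), (0.62, [408, 319, 435, 344]), (0.6, [278, 103, 299, 131])]
scene pusher_30 [(0.85, [296, 226, 313, 247]), (0.79, [230, 120, 248, 143]),
[... 947 characters left out ...]
[243, 160, 276, 189])]
scene glue_bottle [(0.54, [386, 232, 408, 258])]
scene frame [(0.95, [314, 171, 364, 206]), (0.53, [296, 224, 309, 246])]
side [[-0.817, -0.367, 0.444, 0.125], [-0.576, 0.505, -0.643, 0.483], [0.011, -0.781, -0.624, 0.754], [0.0, 0.0, 0.0, 1.0]] [[429.9, 0.0, 319.6], [0.0, 429.9, 192.4], [0.0, 0.0, 1.0]]
wrist [[-0.348, -0.904, -0.248, 0.301], [-0.938, 0.336, 0.091, 0.609], [0.001, 0.265, -0.964, 0.384], [0.0, 0.0, 0.0, 1.0]] [[323.8, 0.0, 314.5], [0.0, 323.8, 200.6], [0.0, 0.0, 1.0]]
wrist pusher_18 []
wrist pusher_30 []
wrist pusher_42 []
wrist pusher_54 []
wrist pocket_18 []
wrist pocket_30 []
wrist pocket_42 []
wrist pocket_54 []
wrist glue_bottle []
wrist frame []
```

```bash
python3 - <<'E'
import cv2
a=cv2.imread("pics/scene0.png")
cv2.imwrite("pics/v1.png",cv2.resize(a[80:380,160:480],(800,750),interpolation=cv2.INTER_CUBIC)[:600])
E
```

```text
(no output)
```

View pics/scene0.png

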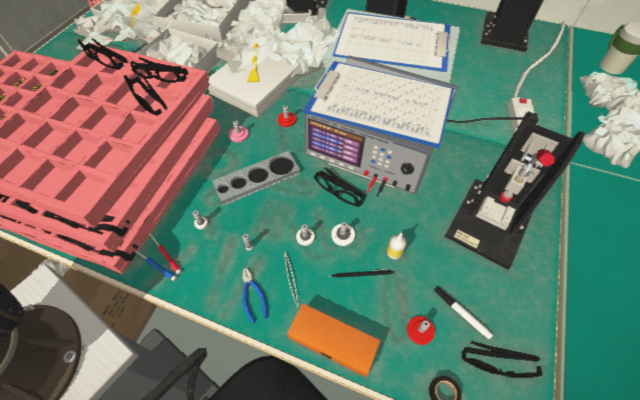

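View pics/side0.png

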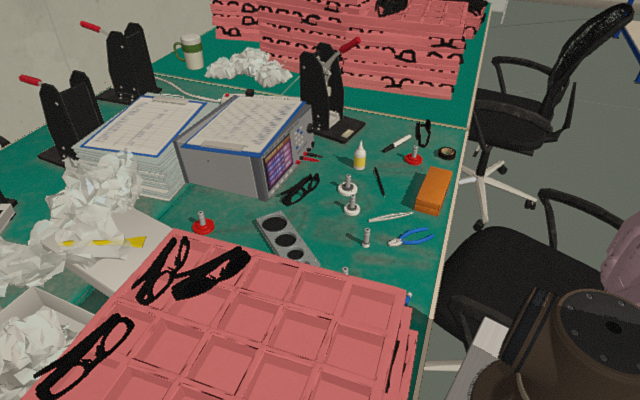

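View pics/v1.png

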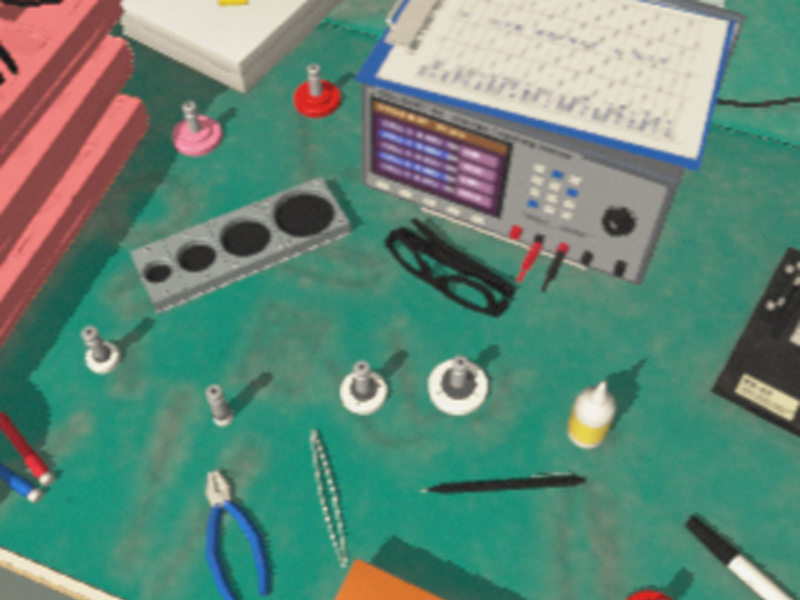

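The white-headed pushers in the scene image are 30 at (200,222), 18 at (248,242), 42 at (305,235) and 54 at (343,233). The rail runs from the small pocket at (223,188) to the large one at (282,166). The red and pink look-alikes are at (238,132), (287,117) and (421,329).

```bash
python3 - <<'E'
from h import *
f=lambda u,v:(u/2.5+160-.3,v/2.5+80-.3)
for n,(u,v) in dict(p30=(91,332),p18=(214,391),p42=(362,369),p54=(460,363)).items(): print(n,ray("scene",*f(u,v),.054)[:2].round(4))
for n,(u,v) in dict(h30=(102,356),h18=(222,416),h42=(362,390),h54=(458,383)).items(): print(n,ray("scene",*f(u,v),.012 if 1 else 0)[:2].round(4))
P=[]
for n,(u,v) in dict(k18=(157,271),k30=(197,257),k42=(246,238),k54=(304,214)).items(): P.append(ray("scene",*f(u,v),.014)[:2]);print(n,P[-1].round(4))
d=np.diff(P,axis=0);print(np.hypot(*d.T),np.degrees(np.arctan2(d[:,1],d[:,0])))
for n,(u,v) in dict(stacklow=(0,350),stackhigh=(145,120),pink=(191,105),glue=(597,385),wireR=(48,478)).items(): print(n,[ray("scene",*f(u,v),z)[:2].round(3).tolist() for z in(0,.05,.1,.2)])
# side triangulation of shank tops
def tri(a,b):
    A=[];o=[]
    for c,p in(("scene",a),("side",b)):
        p0=ray(c,*p,0);p1=ray(c,*p,.1);A.append((p1-p0)/np.linalg.norm(p1-p0));o.append(p0)
    M=np.array([A[0],-A[1]]).T;s=np.linalg.lstsq(M,o[1]-o[0],rcond=None)[0];q0=o[0]+s[0]*A[0];q1=o[1]+s[1]*A[1];return (q0+q1)/2,np.linalg.norm(q0-q1)
print(tri(f(460,363),(346,178)),tri(f(362,369),(351,197)),tri(f(214,391),(367,230)))
E
```

```text
p30 [ 0.432  -0.0585]
p18 [ 0.4538 -0.1899]
p42 [ 0.5471 -0.2804]
p54 [ 0.603  -0.3465]
h30 [ 0.4304 -0.058 ]
h18 [ 0.4513 -0.1921]
h42 [ 0.5471 -0.2782]
h54 [ 0.6051 -0.3451]
k18 [ 0.5307 -0.0316]
k30 [ 0.567  -0.0521]
k42 [ 0.6142 -0.0761]
k54 [ 0.6733 -0.1041]
[0.04164753 0.05296017 0.06539436] [-29.39788631 -26.96243097 -25.34737704]
stacklow [[0.379, 0.034], [0.371, -0.003], [0.363, -0.041], [0.346, -0.117]]
stackhigh [[0.679, 0.14], [0.652, 0.095], [0.624, 0.051], [0.568, -0.039]]
pink [[0.728, 0.114], [0.697, 0.071], [0.666, 0.028], [0.604, -0.058]]
glue [[0.686, -0.448], [0.657, -0.454], [0.629, -0.461], [0.573, -0.474]]
wireR [[0.318, -0.103], [0.314, -0.132], [0.31, -0.161], [0.301, -0.219]]
(array([ 0.60819809, -0.34354666,  0.04338478]), np.float64(1.4095385761700437e-06)) (array([ 0.55060907, -0.27747597,  0.04648416]), np.float64(0.0008141944952744969)) (array([ 0.45312191, -0.18924145,  0.05201795]), np.float64(0.0023821389838710205))
```

```bash
python3 - <<'E'
from h import *
for h in(0,.1,.15,.2,.3,.4): print(h,proj("scene",(.679,.14,h)).round(),proj("side",(.679,.14,h)).round(),proj("side",(.37,.04,h)).round(),proj("side",(.5,.3,h)).round(),proj("scene",(.5,.3,h)).round())
print(proj("scene",(.235,.633,.19)),ray("scene",340,187,.02))
E
```

```text
0 [218. 128.] [199. 290.] [343. 329.] [200. 397.] [131. 141.]
0.1 [209. 101.] [191. 258.] [345. 298.] [190. 367.] [115. 115.]
0.15 [204.  86.] [186. 241.] [346. 281.] [184. 349.] [105. 100.]
0.2 [198.  69.] [181. 222.] [348. 262.] [178. 331.] [95. 83.]
0.3 [185.  31.] [170. 180.] [351. 218.] [163. 287.] [71. 45.]
0.4 [170. -16.] [158. 130.] [355. 166.] [145. 232.] [41. -1.]
[-83.83007691  92.45627978] [ 0.70280761 -0.26900744  0.02      ]
```

View pics/wrist0.png

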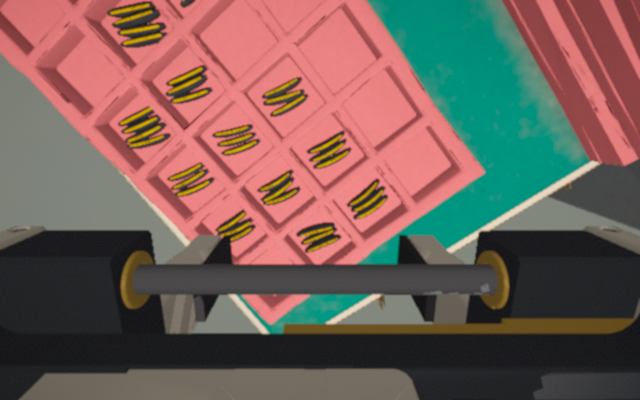

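Request:
{"api": "servo_tool", "payload": {
  "targets": [
    {"dz":18,"spin":0},
    {"dz":18},
    {"dz":18},
    {"dz":18},
    {"dx":25,"dy":-40,"dz":18,"spin":-0.7},
    {"dx":25,"dy":-40,"dz":18,"spin":-0.7},
    {"dx":25,"dy":-40,"dz":18,"spin":-0.7},
    {"dx":25,"dy":-40,"dz":18,"spin":-0.7},
    {"dx":25,"dy":-40,"dz":18,"spin":-0.7},
    {"dx":25,"dy":-40,"dz":18,"spin":-0.7}
  ]
}}

```text
validation failed for argument at $.ta...
```

Request:
{"api": "servo_tool", "payload": {
  "targets": [
    {"dx":0,"dy":0,"dz":18,"spin":0,"grip":100},
    {"dx":0,"dy":0,"dz":18,"spin":0,"grip":100},
    {"dx":0,"dy":0,"dz":18,"spin":0,"grip":100},
    {"dx":0,"dy":0,"dz":18,"spin":0,"grip":100},
    {"dx":25,"dy":-40,"dz":18,"spin":-0.7,"grip":100},
    {"dx":25,"dy":-40,"dz":18,"spin":-0.7,"grip":100},
    {"dx":25,"dy":-40,"dz":18,"spin":-0.7,"grip":100},
    {"dx":25,"dy":-40,"dz":18,"spin":-0.7,"grip":100},
    {"dx":25,"dy":-40,"dz":18,"spin":-0.7,"grip":100},
    {"dx":25,"dy":-40,"dz":18,"spin":-0.7,"grip":100}
  ]
}}

```text
time_s: 1.98
tcp_pos: [0.3675, 0.4191, 0.3644]
eef_rot: [-180.0, 0.0, -60.8]
contact_force: [0.6, 0.4, -0.1]
gripper_width: 0.0877
```

Request:
{"api": "servo_tool", "payload": {
  "targets": [
    {"dx":12,"dy":-40,"dz":2,"spin":0,"grip":100},
    {"dx":12,"dy":-40,"dz":2,"spin":0,"grip":100},
    {"dx":12,"dy":-40,"dz":2,"spin":0,"grip":100},
    {"dx":12,"dy":-40,"dz":2,"spin":0,"grip":100},
    {"dx":12,"dy":-40,"dz":2,"spin":0,"grip":100},
    {"dx":12,"dy":-40,"dz":2,"spin":0,"grip":100},
    {"dx":12,"dy":-40,"dz":2,"spin":0,"grip":100},
    {"dx":12,"dy":-40,"dz":2,"spin":0,"grip":100},
    {"dx":12,"dy":-40,"dz":2,"spin":0,"grip":100},
    {"dx":12,"dy":-40,"dz":2,"spin":0,"grip":100}
  ]
}}

```text
time_s: 2.82
tcp_pos: [0.4865, 0.0203, 0.3847]
eef_rot: [-179.9, -0.0, -60.4]
contact_force: [1.4, 1.0, -0.2]
gripper_width: 0.0875
```

Request:
{"api": "servo_tool", "payload": {
  "targets": [
    {"dx":2,"dy":-20,"dz":0,"spin":0,"grip":100},
    {"dx":2,"dy":-20,"dz":0,"spin":0,"grip":100},
    {"dx":2,"dy":-20,"dz":0,"spin":0,"grip":100},
    {"dx":2,"dy":-20,"dz":0,"spin":0,"grip":100},
    {"dx":2,"dy":-20,"dz":-12,"spin":0,"grip":100},
    {"dx":2,"dy":-20,"dz":-12,"spin":0,"grip":100},
    {"dx":2,"dy":-20,"dz":-12,"spin":0,"grip":100},
    {"dx":2,"dy":-20,"dz":-12,"spin":0,"grip":100},
    {"dx":2,"dy":-20,"dz":-12,"spin":0,"grip":100},
    {"dx":2,"dy":-20,"dz":-12,"spin":0,"grip":100}
  ]
}}

```text
time_s: 3.65
tcp_pos: [0.5076, -0.1779, 0.266]
eef_rot: [-179.9, -0.1, -60.4]
contact_force: [0.7, 1.6, 1.2]
gripper_width: 0.0874
```

```bash
python3 - <<'E'
from h import *
import pickle
s=r.get_state();print(s["tcp_pos"],s["eef_rot"],s["time_s"])
c=r.get_calibration("wrist");im=r.capture("wrist");cv2.imwrite("pics/w1.png",im);pickle.dump(c,open("w1.pkl","wb"))
for n in["pusher_18","pocket_18"]:
  for d in r.cut_out(n,"wrist"): print(n,round(d["p"],2),[int(x) for x in d["extent"]],d["mask"].sum())
E
```

```text
[ 0.50757301 -0.1778985   0.2660019 ] [-1.79921084e+02 -1.16324819e-01 -6.04256273e+01] 3.65
pusher_18 0.89 [291, 1, 336, 35] 1287
pusher_18 0.86 [307, 66, 340, 99] 866
pusher_18 0.67 [344, 170, 359, 191] 199
pusher_18 0.59 [31, 148, 82, 186] 1436
pusher_18 0.51 [310, 245, 330, 265] 264
pocket_18 0.86 [209, 194, 265, 243] 1490
pocket_18 0.71 [149, 117, 219, 188] 2858
pocket_18 0.65 [182, 161, 249, 216] 2132
pocket_18 0.62 [232, 217, 283, 263] 1135
```

View pics/w1.png

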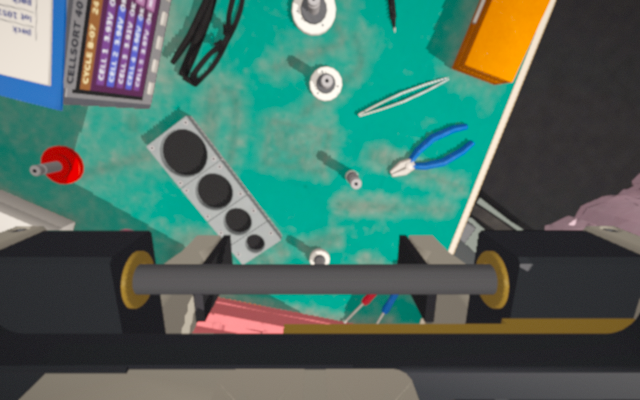

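The wrist picture shows the pocket row from (185,152), the largest, to (255,243), the smallest. The pushers are 54 at (313,12), 42 at (325,83), 18 at (353,180) and 30 at (319,258). The red look-alike is at (62,165).

```bash
python3 - <<'E'
from h import *
import pickle
from scipy.optimize import least_squares
c=pickle.load(open("w1.pkl","rb"));im=cv2.imread("pics/w1.png");g=im.max(2)
n,l,st,ce=cv2.connectedComponentsWithStats((g<60).astype(np.uint8))
B=[];
for u,v in((255,243),(238,220),(214,191),(185,152)):
    k=l[v,u];B.append(ce[k]);print("blob",k,st[k],ce[k].round(1),ray("wrist",*ce[k],.010,c)[:2].round(4))
W=np.array([ray("wrist",*b,.010,c)[:2] for b in B]);off=np.array([0,40,92,156])/1e3
f=lambda p:(p[:2]+off[:,None]*[np.cos(p[2]),np.sin(p[2])]-W).ravel()
s=least_squares(f,[*W[0],-.45]);print("rail",s.x[:2].round(4),np.degrees(s.x[2]),"res",f(s.x).round(4));print((s.x[:2]+off[:,None]*[np.cos(s.x[2]),np.sin(s.x[2])]).round(4))
w=((im.min(2)>165)).astype(np.uint8)
n,l,st,ce=cv2.connectedComponentsWithStats(w)
for nme,(u0,v0,u1,v1) in dict(p54=(288,0,338,36),p42=(305,64,342,104),p18=(340,166,364,192),p30=(306,243,332,266)).items():
    ys,xs=np.nonzero(w[v0:v1,u0:u1]);pts=np.stack([xs+u0,ys+v0],1).astype(np.float32)
    h=cv2.convexHull(pts);(a,b),rr=cv2.minEnclosingCircle(h);print(nme,a,b,rr,ray("wrist",a,b,.012,c)[:2].round(4))
cv2.imwrite("pics/w1c.png",cv2.resize(im[0:270,140:370],None,fx=2.2,fy=2.2,interpolation=cv2.INTER_CUBIC))
for nme,(u,v) in dict(t54=(314,5),t42=(325,82),t18=(353,180),t30=(319,259)).items(): print(nme,ray("wrist",u,v,.03,c)[:2].round(4))
E
```

```text
blob 13 [248 236  15  13 155] [255.1 242.1] [ 0.5278 -0.0328]
blob 9 [227 210  23  22 403] [238.  220.2] [ 0.5651 -0.0512]
blob 7 [199 175  33  32 810] [214.8 190.6] [ 0.6133 -0.075 ]
blob 5 [ 164  131   42   44 1421] [184.8 152.3] [ 0.6725 -0.104 ]
rail [ 0.5301 -0.034 ] -26.183298200590453 res [ 0.0023 -0.0012  0.0009 -0.0004 -0.0007  0.0004 -0.0025  0.0012]
[[ 0.5301 -0.034 ]
 [ 0.566  -0.0516]
 [ 0.6126 -0.0746]
 [ 0.6701 -0.1028]]
p54 314.0 11.485294342041016 23.063316345214844 [ 0.6026 -0.3432]
p42 325.5 83.26470947265625 17.32984733581543 [ 0.5483 -0.2778]
p18 355.7295227050781 183.43443298339844 4.981993675231934 [ 0.4444 -0.1834]
p30 319.5 259.5 10.12432861328125 [ 0.4307 -0.0565]
t54 [ 0.6036 -0.345 ]
t42 [ 0.5494 -0.2772]
t18 [ 0.454  -0.1878]
t30 [ 0.4362 -0.0642]
```

View pics/w1c.png

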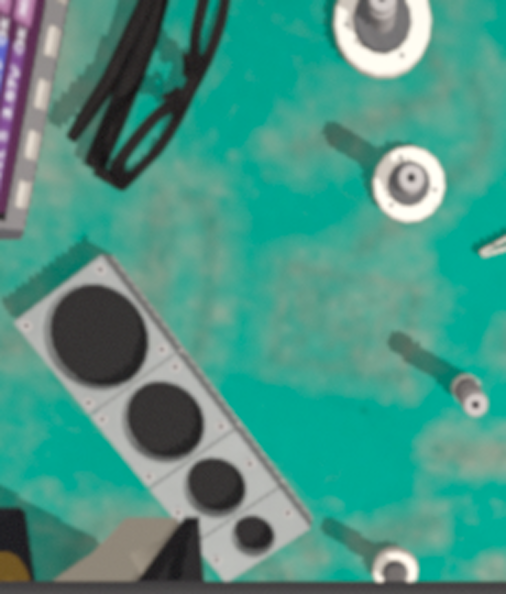

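Request:
{"api": "servo_tool", "payload": {
  "targets": [
    {"dx":9.5,"dy":-16.6,"dz":-11,"spin":0,"grip":70},
    {"dx":9.5,"dy":-16.6,"dz":-11,"spin":0,"grip":70},
    {"dx":9.5,"dy":-16.6,"dz":-11,"spin":0,"grip":70},
    {"dx":9.5,"dy":-16.6,"dz":-11,"spin":0,"grip":70},
    {"dx":9.5,"dy":-16.6,"dz":-11,"spin":0,"grip":70},
    {"dx":9.5,"dy":-16.6,"dz":-11,"spin":0,"grip":70},
    {"dx":9.5,"dy":-16.6,"dz":-11,"spin":0,"grip":70},
    {"dx":9.5,"dy":-16.6,"dz":-11,"spin":0,"grip":70},
    {"dx":9.5,"dy":-16.6,"dz":-11,"spin":0,"grip":70},
    {"dx":9.5,"dy":-16.6,"dz":-11,"spin":0,"grip":70}
  ]
}}

```text
time_s: 4.63
tcp_pos: [0.6023, -0.3427, 0.1564]
eef_rot: [-179.9, -0.1, -60.4]
contact_force: [0.5, 0.2, 0.1]
gripper_width: 0.0614
```

```bash
cat >> h.py <<'E'
def look(guess,z=.054,half=45,name=None,box=None):
    """wrist look: save crop round guess point, with projected expected pusher outline"""
    s=r.get_state();print("tcp",s["tcp_pos"].round(4),s["eef_rot"].round(1),s["time_s"])
    c=r.get_calibration("wrist");im=r.capture("wrist");cv2.imwrite(name,im)
    K=np.array(c["K"]);T=np.linalg.inv(np.array(c["extrinsics"]))
    def pr(P): p=K@(T[:3,:3]@np.array(P)+T[:3,3]);return p[:2]/p[2]
    return im,c,pr
E
python3 - <<'E'
from h import *
im,c,pr=look(None,name="pics/w2.png")
D=(.603,-.344)
print("top",pr((*D,.054)),"head",pr((*D,.012)))
v=cv2.resize(im[0:300,120:520],None,fx=2,fy=2,interpolation=cv2.INTER_CUBIC)
for z,R,col in((.012,.027,(0,0,255)),(.054,.007,(255,0,0))):
    q=np.array([pr((D[0]+R*np.cos(t),D[1]+R*np.sin(t),z)) for t in np.linspace(0,6.3,60)])
    cv2.polylines(v,[((q-[120,0])*2).astype(int)],True,col,1)
cv2.imwrite("pics/w2v.png",v)
E
```

```text
tcp [ 0.6023 -0.3427  0.1564] [-1.799e+02 -1.000e-01 -6.040e+01] 4.6333
top [314.99249489 188.54368399] head [315.01408436 179.5988867 ]
```

View pics/w2v.png

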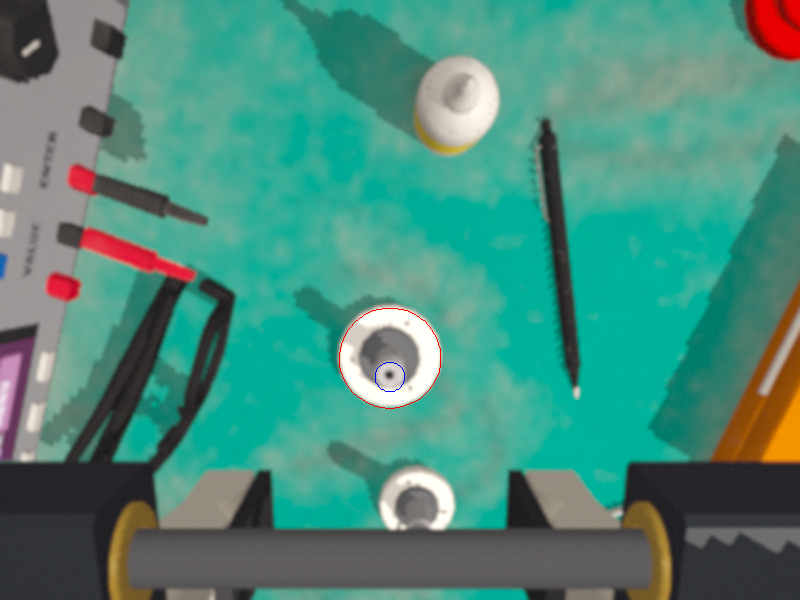

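Wrist crop: pusher_54 lies where predicted, with its head at about (315,179) full-frame; the white disc matches the projected 54 mm circle. The bottle is about 0.12 m off and clear.

Request:
{"api": "servo_tool", "payload": {
  "targets": [
    {"dx":0.1,"dy":-0.1,"dz":-13.4,"spin":0,"grip":70},
    {"dx":0.1,"dy":-0.1,"dz":-13.4,"spin":0,"grip":70},
    {"dx":0.1,"dy":-0.1,"dz":-13.4,"spin":0,"grip":70},
    {"dx":0.1,"dy":-0.1,"dz":-13.4,"spin":0,"grip":70},
    {"dx":0.1,"dy":-0.1,"dz":-13.4,"spin":0,"grip":70},
    {"dx":0.1,"dy":-0.1,"dz":-13.4,"spin":0,"grip":10},
    {"dx":0.1,"dy":-0.1,"dz":-13.4,"spin":0,"grip":10},
    {"dx":0.1,"dy":-0.1,"dz":-13.4,"spin":0,"grip":10},
    {"dx":0.1,"dy":-0.1,"dz":-13.4,"spin":0,"grip":10},
    {"dx":0.1,"dy":-0.1,"dz":-13.4,"spin":0,"grip":10}
  ],
  "squeeze": 25
}}

```text
time_s: 5.52
tcp_pos: [0.6034, -0.3449, 0.0218]
eef_rot: [-179.9, -0.1, -60.4]
contact_force: [-0.1, 1.0, 0.4]
gripper_width: 0.0337
```

```bash
python3 - <<'E'
from h import *
f=lambda u,v:(u/2.5+160-.3,v/2.5+80-.3)
print(r.get_state()["gripper_width"],r.get_state()["tcp_pos"])
print("tester", ray("scene",*f(366,187),0).round(3),ray("scene",*f(640,282),0).round(3)); b=ray("scene",*f(366,187),0)
for h in(.05,.1,.15): print(h,(proj("scene",(*b[:2],h))-[160,80])*2.5)
E
```

```text
0.03370872091480224 [ 0.60342109 -0.34486807  0.02180983]
tester [ 0.749 -0.126 -0.   ] [ 0.813 -0.424  0.   ]
0.05 [363.38975937 154.96099049]
0.1 [361.36242786 120.86153372]
0.15 [359.14443415  83.55516316]
```

Request:
{"api": "servo_tool", "payload": {
  "targets": [
    {"dx":0,"dy":0,"dz":0,"spin":0,"grip":10},
    {"dx":0,"dy":0,"dz":0,"spin":0,"grip":10},
    {"dx":0,"dy":0,"dz":0,"spin":0,"grip":10},
    {"dx":0,"dy":0,"dz":0,"spin":0,"grip":10},
    {"dx":0,"dy":0,"dz":0,"spin":0,"grip":10},
    {"dx":0,"dy":0,"dz":1,"spin":0,"grip":10},
    {"dx":0,"dy":0,"dz":3,"spin":0,"grip":10},
    {"dx":0,"dy":0,"dz":6,"spin":0,"grip":10},
    {"dx":0,"dy":0,"dz":9,"spin":0,"grip":10},
    {"dx":0,"dy":0,"dz":10,"spin":0,"grip":10}
  ],
  "squeeze": 25
}}

```text
time_s: 6.35
tcp_pos: [0.6048, -0.3459, 0.1261]
eef_rot: [-179.8, -0.3, -60.4]
contact_force: [0.3, -0.8, 0.4]
gripper_width: 0.0089
```

The gripper closed past 14 mm, so the grasp missed. Looking.

```bash
python3 - <<'E'
from h import *
im,c,pr=look(None,name="pics/w3.png");s=r.capture("scene");d=r.capture("side")
print(pr((.604,-.345,.054)))
a=cv2.resize(s[190:290,270:400],None,fx=4,fy=4);b=cv2.resize(d[120:270,300:420],(320,400));w=cv2.resize(im,(320,200))
cv2.imwrite("pics/w3v.png",np.hstack([cv2.resize(a,(400,300)),cv2.resize(im[100:340,200:450],(390,300))]));
E
```

```text
tcp [ 0.6048 -0.3459  0.1261] [-179.8   -0.3  -60.4] 6.35
[315.41150521 199.9111864 ]
```

View pics/w3v.png

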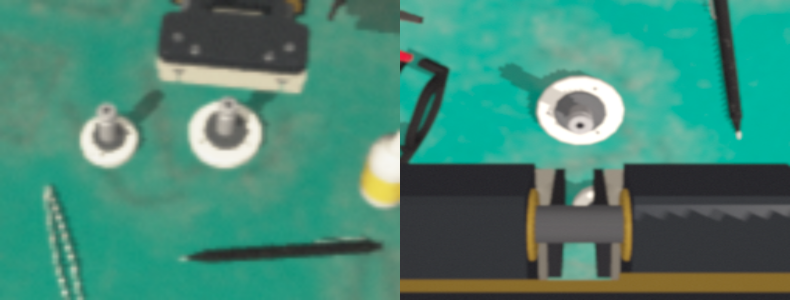

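Request:
{"api": "servo_tool", "payload": {
  "targets": [
    {"dx":-0.1,"dy":0.1,"dz":0,"spin":0,"grip":60},
    {"dx":-0.1,"dy":0.1,"dz":0,"spin":0,"grip":60},
    {"dx":-0.1,"dy":0.1,"dz":0,"spin":0,"grip":60},
    {"dx":-0.1,"dy":0.1,"dz":0,"spin":0,"grip":60},
    {"dx":-0.1,"dy":0.1,"dz":0,"spin":0,"grip":60},
    {"dx":-0.1,"dy":0.1,"dz":-4,"spin":0,"grip":60},
    {"dx":-0.1,"dy":0.1,"dz":-10.4,"spin":0,"grip":60},
    {"dx":-0.1,"dy":0.1,"dz":-10.4,"spin":0,"grip":60},
    {"dx":-0.1,"dy":0.1,"dz":-10.4,"spin":0,"grip":60},
    {"dx":-0.1,"dy":0.1,"dz":-10.4,"spin":0,"grip":60}
  ],
  "squeeze": 40
}}

```text
time_s: 7.33
tcp_pos: [0.6007, -0.3436, 0.0149]
eef_rot: [179.9, 0.1, -60.4]
contact_force: [1.1, 0.1, 1.1]
gripper_width: 0.0524
```

Request:
{"api": "servo_tool", "payload": {
  "targets": [
    {"dx":0,"dy":0,"dz":0,"spin":0,"grip":0},
    {"dx":0,"dy":0,"dz":0,"spin":0,"grip":0},
    {"dx":0,"dy":0,"dz":0,"spin":0,"grip":0},
    {"dx":0,"dy":0,"dz":0,"spin":0,"grip":0},
    {"dx":0,"dy":0,"dz":0,"spin":0,"grip":0},
    {"dx":0,"dy":0,"dz":0,"spin":0,"grip":0},
    {"dx":0,"dy":0,"dz":0,"spin":0,"grip":0},
    {"dx":0,"dy":0,"dz":0,"spin":0,"grip":0},
    {"dx":0,"dy":0,"dz":0,"spin":0,"grip":0},
    {"dx":0,"dy":0,"dz":0,"spin":0,"grip":0}
  ],
  "squeeze": 40
}}

```text
time_s: 8.17
tcp_pos: [0.6066, -0.3443, 0.0203]
eef_rot: [-179.6, -0.4, -60.3]
contact_force: [4.6, 4.1, 16.1]
gripper_width: 0.0006
```

```bash
python3 - <<'E'
from h import *
st=r.get_state();print(st["tcp_pos"],st["contact_force"],st["moment"],st["gripper_width"])
s=r.capture("scene");d=r.capture("side");w=r.capture("wrist");cv2.imwrite("pics/s4.png",s);cv2.imwrite("pics/d4.png",d);cv2.imwrite("pics/w4.png",w)
print(proj("scene",st["tcp_pos"]),proj("side",st["tcp_pos"]))
a=cv2.resize(s[180:280,280:410],(520,400),interpolation=cv2.INTER_CUBIC);b=cv2.resize(w[130:330,230:400],(280,330))
b=cv2.copyMakeBorder(b,0,70,0,0,cv2.BORDER_CONSTANT)
cv2.imwrite("pics/v4.png",np.hstack([a,b]))
E
```

```text
[ 0.60660134 -0.34433012  0.02028093] [ 4.61754031  4.10620855 16.09119607] [ 1.82148165 -1.63900041  0.03873449] 0.0005806985670922274
[343.1316133  230.53825355] [346.22254865 184.68328234]
```

View pics/v4.png

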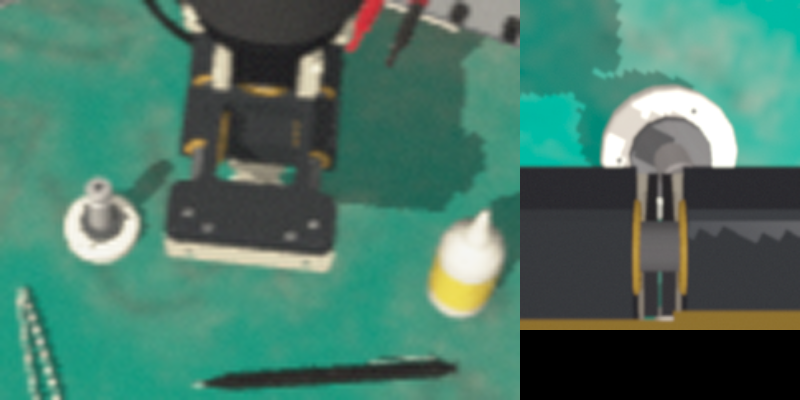

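Request:
{"api": "servo_tool", "payload": {
  "targets": [
    {"dx":0,"dy":0,"dz":0,"spin":0,"grip":40},
    {"dx":0,"dy":0,"dz":0,"spin":0,"grip":40},
    {"dx":0,"dy":0,"dz":0.5,"spin":0,"grip":40},
    {"dx":0,"dy":0,"dz":1,"spin":0,"grip":40},
    {"dx":0,"dy":0,"dz":2,"spin":0,"grip":40},
    {"dx":0,"dy":0,"dz":4,"spin":0,"grip":40},
    {"dx":0,"dy":0,"dz":8,"spin":0,"grip":40},
    {"dx":0,"dy":0,"dz":10,"spin":0,"grip":40},
    {"dx":0,"dy":0,"dz":10,"spin":0,"grip":40},
    {"dx":0,"dy":0,"dz":10,"spin":0,"grip":40}
  ]
}}

```text
time_s: 9.15
tcp_pos: [0.6021, -0.3439, 0.118]
eef_rot: [-179.9, -0.1, -60.5]
contact_force: [1.2, 0.5, -1.9]
gripper_width: 0.035
```

```bash
python3 - <<'E'
from h import *
im,c,pr=look(None,name="pics/w5.png");t=r.get_state()["tcp_pos"]
s=r.capture("scene");d=r.capture("side");cv2.imwrite("pics/s5.png",s);cv2.imwrite("pics/d5.png",d)
out=[]
for cam,i in(("scene",s),("side",d)):
    p=proj(cam,t);print(cam,p);u,v=int(p[0]),int(p[1])
    k=cv2.resize(i[max(v-65,0):v+65,u-65:u+65],(390,390),interpolation=cv2.INTER_CUBIC)
    for dz,col in((0,(0,0,255)),(.0188,(255,0,255)),(.03,(255,255,0))):
        q=(proj(cam,t+[0,0,dz])-[u-65,max(v-65,0)])*3;cv2.circle(k,tuple(int(x) for x in q),3,col,-1)
    out.append(k)
cv2.imwrite("pics/v5.png",np.hstack(out))
for dz in(0,.0188,.03): print(dz,pr(t+[0,0,dz]))
E
```

```text
tcp [ 0.6021 -0.3439  0.118 ] [-1.799e+02 -1.000e-01 -6.050e+01] 9.15
scene [343.36351827 209.95921459]
side [349.61411741 156.89149226]
0 [315.80597435 227.63944539]
0.0188 [315.87703164 238.70367218]
0.03 [315.92624575 246.36672996]
```

View pics/v5.png

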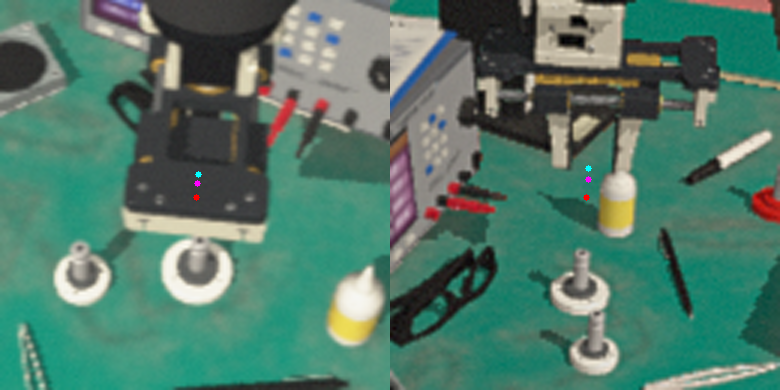

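The side picture shows pusher_54 and the others still standing. The fingertips, at crop (560,165) and (622,172), sit about 30 mm above the reported TCP, shown by the red dot at (587,198). So the real tips are at tcp z + 0.03 and I had only closed on the top of the shank. From here on I go 30 mm lower.

Request:
{"api": "servo_tool", "payload": {
  "targets": [
    {"dx":0.1,"dy":0,"dz":-4,"spin":0,"grip":50},
    {"dx":0.1,"dy":0,"dz":-7,"spin":0,"grip":50},
    {"dx":0.1,"dy":0,"dz":-9.5,"spin":0,"grip":50},
    {"dx":0.1,"dy":0,"dz":-11,"spin":0,"grip":50},
    {"dx":0.1,"dy":0,"dz":-12,"spin":0,"grip":50},
    {"dx":0.1,"dy":0,"dz":-12.4,"spin":0,"grip":50},
    {"dx":0.1,"dy":0,"dz":-12.4,"spin":0,"grip":0},
    {"dx":0.1,"dy":0,"dz":-12.4,"spin":0,"grip":0},
    {"dx":0.1,"dy":0,"dz":-12.4,"spin":0,"grip":0},
    {"dx":0.1,"dy":0,"dz":-12.4,"spin":0,"grip":0}
  ],
  "squeeze": 25
}}

```text
time_s: 10.13
tcp_pos: [0.6034, -0.3439, -0.0066]
eef_rot: [-179.9, -0.1, -60.4]
contact_force: [-1.4, -0.1, -0.7]
gripper_width: 0.0226
```

Request:
{"api": "servo_tool", "payload": {
  "targets": [
    {"dx":0,"dy":0,"dz":0,"spin":0,"grip":0},
    {"dx":0,"dy":0,"dz":0,"spin":0,"grip":0},
    {"dx":0,"dy":0,"dz":0,"spin":0,"grip":0},
    {"dx":0,"dy":0,"dz":0,"spin":0,"grip":0},
    {"dx":0,"dy":0,"dz":0,"spin":0,"grip":0},
    {"dx":0,"dy":0,"dz":0,"spin":0,"grip":0},
    {"dx":0,"dy":0,"dz":0,"spin":0,"grip":0},
    {"dx":0,"dy":0,"dz":0,"spin":0,"grip":0},
    {"dx":0,"dy":0,"dz":0,"spin":0,"grip":0},
    {"dx":0,"dy":0,"dz":0,"spin":0,"grip":0}
  ],
  "squeeze": 25
}}

```text
time_s: 10.97
tcp_pos: [0.6032, -0.3438, -0.0069]
eef_rot: [-179.9, -0.1, -60.4]
contact_force: [-1.1, 1.2, 5.6]
gripper_width: 0.0131
```

Request:
{"api": "servo_tool", "payload": {
  "targets": [
    {"dx":0,"dy":0,"dz":2,"spin":0,"grip":0},
    {"dx":0,"dy":0,"dz":5,"spin":0,"grip":0},
    {"dx":0.5,"dy":1,"dz":8,"spin":0,"grip":0},
    {"dx":1.5,"dy":4,"dz":9,"spin":0.1,"grip":0},
    {"dx":2.5,"dy":8,"dz":9,"spin":0.2,"grip":0},
    {"dx":3.5,"dy":12,"dz":9,"spin":0.26,"grip":0},
    {"dx":4.5,"dy":16,"dz":9,"spin":0.26,"grip":0},
    {"dx":5.7,"dy":20,"dz":9,"spin":0.26,"grip":0},
    {"dx":6.5,"dy":23,"dz":9,"spin":0.26,"grip":0},
    {"dx":6.7,"dy":24.1,"dz":9,"spin":0.26,"grip":0}
  ]
}}

```text
time_s: 11.8
tcp_pos: [0.6703, -0.0984, 0.0816]
eef_rot: [-180.0, 0.0, -45.4]
contact_force: [1.4, -0.1, -1.3]
gripper_width: 0.0135
```

```bash
python3 - <<'E'
from h import *
im,c,pr=look(None,name="pics/w6.png");t=r.get_state()["tcp_pos"];print(r.get_state()["gripper_width"])
d=r.capture("scene");e=r.capture("side")
def ann(i,pf,org,sc):
    # held head outline (bottom at t.z+.007) and pocket rim
    for (P,R,z,col) in((t,.027,t[2]+.007,(0,0,255)),((.670,-.103),.0325,.016,(255,0,255)),((.6126,-.0746),.0265,.016,(255,0,255))):
        q=np.array([pf((P[0]+R*np.cos(a),P[1]+R*np.sin(a),z)) for a in np.linspace(0,6.3,50)])
        cv2.polylines(i,[((q-org)*sc).astype(int)],True,col,1)
    return i
def mk(i,pf,ce,h,sc):
    o=np.array([max(int(ce[0]-h),0),max(int(ce[1]-h),0)]);k=cv2.resize(i[o[1]:o[1]+2*h,o[0]:o[0]+2*h],(2*h*sc,2*h*sc),interpolation=cv2.INTER_CUBIC);return ann(k,pf,o,sc)
A=mk(d,lambda P:proj("scene",P),proj("scene",(.66,-.1,.05)),50,4);B=mk(e,lambda P:proj("side",P),proj("side",(.66,-.1,.05)),50,4)
cv2.imwrite("pics/v6.png",np.hstack([A,B]))
E
```

```text
tcp [ 0.6703 -0.0984  0.0816] [-180.     0.   -45.4] 11.8
0.013300278128626103
```

View pics/v6.png

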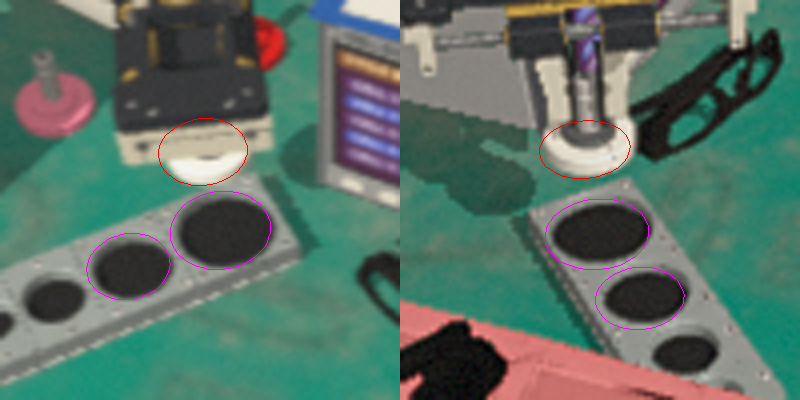

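Request:
{"api": "servo_tool", "payload": {
  "targets": [
    {"dx":0,"dy":0,"dz":0,"spin":0,"grip":0},
    {"dx":0,"dy":0,"dz":-2,"spin":0,"grip":0},
    {"dx":0,"dy":0,"dz":-4.5,"spin":0,"grip":0},
    {"dx":0,"dy":0,"dz":-6,"spin":0,"grip":0},
    {"dx":0,"dy":0,"dz":-6.8,"spin":0,"grip":0},
    {"dx":0,"dy":0,"dz":-7.3,"spin":0,"grip":0},
    {"dx":0,"dy":0,"dz":-7.7,"spin":0,"grip":0},
    {"dx":0,"dy":0,"dz":-8.1,"spin":0,"grip":0},
    {"dx":0,"dy":0,"dz":-8.3,"spin":0,"grip":0},
    {"dx":0,"dy":0,"dz":-8.3,"spin":0,"grip":0}
  ]
}}

```text
time_s: 12.78
tcp_pos: [0.6702, -0.1042, 0.0042]
eef_rot: [-180.0, -0.2, -45.5]
contact_force: [-11.7, -0.8, 25.0]
gripper_width: 0.0132
```

Request:
{"api": "servo_tool", "payload": {
  "targets": [
    {"dx":0,"dy":0,"dz":0.3,"spin":0,"grip":0},
    {"dx":-0.1,"dy":0,"dz":0.3,"spin":0,"grip":0},
    {"dx":-0.2,"dy":0,"dz":0.3,"spin":0,"grip":0},
    {"dx":-0.3,"dy":0,"dz":0.2,"spin":0,"grip":0},
    {"dx":-0.3,"dy":0,"dz":0.1,"spin":0,"grip":0},
    {"dx":-0.3,"dy":0,"dz":0,"spin":0,"grip":0},
    {"dx":-0.3,"dy":0,"dz":0,"spin":0,"grip":0},
    {"dx":-0.3,"dy":0,"dz":0,"spin":0,"grip":0},
    {"dx":-0.3,"dy":0,"dz":0,"spin":0,"grip":0},
    {"dx":-0.3,"dy":0,"dz":0,"spin":0,"grip":0}
  ]
}}

```text
time_s: 13.62
tcp_pos: [0.6704, -0.103, 0.0042]
eef_rot: [-179.7, -0.4, -45.4]
contact_force: [-3.9, 0.4, 24.8]
gripper_width: 0.0136
```

```bash
python3 - <<'E'
from h import *
im,c,pr=look(None,name="pics/w7.png");print(r.get_state()["contact_force"],r.get_state()["moment"])
d=r.capture("scene");e=r.capture("side")
def mk(i,ce,h,sc):
    o=np.array([max(int(ce[0]-h),0),max(int(ce[1]-h),0)]);return cv2.resize(i[o[1]:o[1]+2*h,o[0]:o[0]+2*h],(2*h*sc,2*h*sc),interpolation=cv2.INTER_CUBIC)
cv2.imwrite("pics/v7.png",np.hstack([mk(d,proj("scene",(.66,-.1,.03)),33,6),mk(e,proj("side",(.66,-.1,.03)),33,6)]))
E
```

```text
tcp [ 0.6704 -0.103   0.0042] [-179.7   -0.4  -45.4] 13.6167
[-4.57958998  1.16430794 24.9686743 ] [ 0.41143256  1.7233244  -0.02508517]
```

View pics/v7.png

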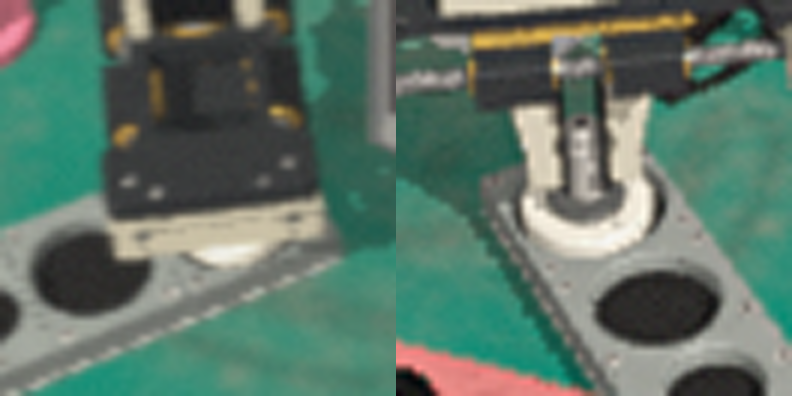

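Spacings from both cameras (41.6, 53 and 65.4 mm) show small gaps between the blocks, so the k54 centre is nearer x = 0.673. The moment also says the contact is on the −x rim. I'll lift slightly, shift +x and lower again.

Request:
{"api": "servo_tool", "payload": {
  "targets": [
    {"dx":0,"dy":0,"dz":0.8,"spin":0,"grip":0},
    {"dx":0,"dy":0,"dz":1.2,"spin":0,"grip":0},
    {"dx":0.4,"dy":-0.1,"dz":1.2,"spin":0,"grip":0},
    {"dx":0.7,"dy":-0.1,"dz":1.2,"spin":0,"grip":0},
    {"dx":0.7,"dy":-0.1,"dz":1.2,"spin":0,"grip":0},
    {"dx":0.7,"dy":-0.1,"dz":0.8,"spin":0,"grip":0},
    {"dx":0.7,"dy":-0.1,"dz":0.5,"spin":0,"grip":0},
    {"dx":0.7,"dy":-0.1,"dz":0.2,"spin":0,"grip":0},
    {"dx":0.7,"dy":-0.1,"dz":0.1,"spin":0,"grip":0},
    {"dx":0.7,"dy":-0.1,"dz":0.1,"spin":0,"grip":0}
  ]
}}

```text
time_s: 14.6
tcp_pos: [0.6738, -0.104, 0.0036]
eef_rot: [-180.0, -0.1, -45.5]
contact_force: [-10.5, 1.6, 26.0]
gripper_width: 0.0135
```

```bash
python3 - <<'E'
from h import *
s=r.get_state();print({k:s[k].round(4) for k in("tcp_pos","contact_force","moment","eef_rot")})
E
```

```text
{'tcp_pos': array([ 0.6738, -0.104 ,  0.0036]), 'contact_force': array([-10.5307,   1.6393,  25.9599]), 'moment': array([0.7266, 3.8937, 0.004 ]), 'eef_rot': array([-1.799991e+02, -1.049000e-01, -4.545510e+01])}
```

```bash
python3 - <<'E'
from h import *
t=r.get_state()["tcp_pos"]
e=r.capture("side");d=r.capture("scene");cv2.imwrite("pics/d8.png",e);cv2.imwrite("pics/s8.png",d)
def mk(i,cam,h,sc):
    ce=proj(cam,(.67,-.1,.02));o=(ce-h).astype(int);k=cv2.resize(i[o[1]:o[1]+2*h,o[0]:o[0]+2*h],(2*h*sc,2*h*sc),interpolation=cv2.INTER_CUBIC)
    for (P,R,z,col) in((t,.027,.018,(0,0,255)),(t,.027,.023,(255,0,0)),((.673,-.104),.0335,.016,(255,0,255))):
        q=np.array([proj(cam,(P[0]+R*np.cos(a),P[1]+R*np.sin(a),z)) for a in np.linspace(0,6.3,50)])
        cv2.polylines(k,[((q-o+.5)*sc).astype(int)],True,col,1)
    return k
cv2.imwrite("pics/v8.png",np.hstack([mk(d,"scene",28,7),mk(e,"side",28,7)]))
E
```

```text
(no output)
```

View pics/v8.png

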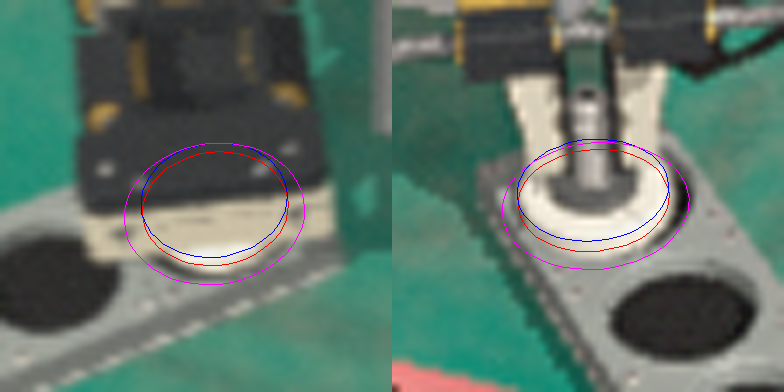

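Both views show the head's top inside the pocket mouth and on the circle for the seated height (z = 18 mm), with the gap on the −x−y side. So it is seated and pressed towards +x. I'll unload, centre and release.

Request:
{"api": "servo_tool", "payload": {
  "targets": [
    {"dx":0,"dy":0,"dz":0.3,"spin":0,"grip":0},
    {"dx":-0.1,"dy":0,"dz":0.3,"spin":0,"grip":0},
    {"dx":-0.2,"dy":0,"dz":0.3,"spin":0,"grip":0},
    {"dx":-0.2,"dy":0,"dz":0.3,"spin":0,"grip":0},
    {"dx":-0.2,"dy":0,"dz":0.3,"spin":0,"grip":0},
    {"dx":-0.2,"dy":0,"dz":0.3,"spin":0,"grip":30},
    {"dx":-0.2,"dy":0,"dz":0.3,"spin":0,"grip":30},
    {"dx":-0.2,"dy":0,"dz":0.3,"spin":0,"grip":30},
    {"dx":-0.2,"dy":0,"dz":0.3,"spin":0,"grip":30},
    {"dx":-0.2,"dy":0,"dz":0.3,"spin":0,"grip":30}
  ]
}}

```text
time_s: 15.53
tcp_pos: [0.6711, -0.1037, 0.0024]
eef_rot: [180.0, 0.0, -45.5]
contact_force: [-0.2, 0.2, -0.5]
gripper_width: 0.0263
```

Request:
{"api": "servo_tool", "payload": {
  "targets": [
    {"dx":0,"dy":0,"dz":2,"spin":0,"grip":30},
    {"dx":0,"dy":0,"dz":6,"spin":0,"grip":30},
    {"dx":0,"dy":0,"dz":9,"spin":0,"grip":30},
    {"dx":-2,"dy":-3,"dz":10,"spin":-0.1,"grip":50},
    {"dx":-4.5,"dy":-6.4,"dz":10,"spin":-0.2,"grip":50},
    {"dx":-7,"dy":-9.8,"dz":10,"spin":-0.26,"grip":50},
    {"dx":-9.4,"dy":-13.2,"dz":10,"spin":-0.26,"grip":50},
    {"dx":-11.7,"dy":-16.4,"dz":10,"spin":-0.26,"grip":50},
    {"dx":-12.3,"dy":-17.4,"dz":10,"spin":-0.26,"grip":50},
    {"dx":-12.3,"dy":-17.4,"dz":10,"spin":-0.26,"grip":50}
  ]
}}

```text
time_s: 16.37
tcp_pos: [0.5463, -0.2801, 0.1031]
eef_rot: [180.0, 0.0, -60.6]
contact_force: [-0.5, 0.3, 0.3]
gripper_width: 0.0441
```

```bash
cat > chk.py <<'E'
from h import *
import sys
D=np.array([float(sys.argv[1]),float(sys.argv[2])]);R=float(sys.argv[3])
im,c,pr=look(None,name=sys.argv[4])
# white head: mask, compare centroid of hull with the expected circle
q=np.array([pr((D[0]+R*np.cos(a),D[1]+R*np.sin(a),.012)) for a in np.linspace(0,6.28,60)]);o=q.mean(0)
m=np.zeros(im.shape[:2],np.uint8);cv2.fillPoly(m,[((q-o)*1.35+o).astype(int)],1)
g=cv2.cvtColor(im,cv2.COLOR_BGR2HSV);w=((g[...,1]<70)&(g[...,2]>120)&(m>0)).astype(np.uint8)
ys,xs=np.nonzero(w);h=cv2.convexHull(np.stack([xs,ys],1).astype(np.float32));(a,b),_,_=cv2.fitEllipse(h)
print("exp",o.round(1),np.ptp(q,axis=0).round(1),"obs",(round(a,1),round(b,1)),_ , np.ptp(h[:,0],axis=0),"->",ray("wrist",a,b,.012,c)[:2].round(4),"head top rows",h[:,0,1].max())
E
python3 chk.py .548 -.278 .021 pics/w9.png; python3 - <<'E'
from h import *
im=r.capture("scene");cv2.imwrite("pics/s9.png",im)
E
```

```text
tcp [ 0.5463 -0.2801  0.1031] [180.    0.  -60.6] 16.3667
exp [311.6 193.4] [46.3 45. ] obs (311.2, 193.6) 18.81939125061035 [47. 49.] -> [ 0.5487 -0.2778] head top rows 218.0
```

Request:
{"api": "servo_tool", "payload": {
  "targets": [
    {"dx":0,"dy":0,"dz":-4,"spin":0,"grip":50},
    {"dx":0,"dy":0,"dz":-7,"spin":0,"grip":50},
    {"dx":0,"dy":0,"dz":-9.5,"spin":0,"grip":50},
    {"dx":0,"dy":0,"dz":-10.5,"spin":0,"grip":50},
    {"dx":0,"dy":0,"dz":-11,"spin":0,"grip":0},
    {"dx":0,"dy":0,"dz":-11,"spin":0,"grip":0},
    {"dx":0,"dy":0,"dz":-11,"spin":0,"grip":0},
    {"dx":0,"dy":0,"dz":-11,"spin":0,"grip":0},
    {"dx":0,"dy":0,"dz":-11,"spin":0,"grip":0},
    {"dx":0,"dy":0,"dz":-11,"spin":0,"grip":0}
  ],
  "squeeze": 40
}}

```text
time_s: 17.3
tcp_pos: [0.5493, -0.2778, -0.0058]
eef_rot: [-179.9, -0.1, -60.4]
contact_force: [-0.6, -0.2, 2.2]
gripper_width: 0.0129
```

Request:
{"api": "servo_tool", "payload": {
  "targets": [
    {"dx":0,"dy":0,"dz":0,"spin":0,"grip":0},
    {"dx":0,"dy":0,"dz":0,"spin":0,"grip":0},
    {"dx":0,"dy":0,"dz":0,"spin":0,"grip":0},
    {"dx":0,"dy":0,"dz":0,"spin":0,"grip":0},
    {"dx":0,"dy":0,"dz":1,"spin":0,"grip":0},
    {"dx":0,"dy":0,"dz":3,"spin":0,"grip":0},
    {"dx":0,"dy":0,"dz":6,"spin":0,"grip":0},
    {"dx":0,"dy":0,"dz":8,"spin":0,"grip":0},
    {"dx":0,"dy":0,"dz":9,"spin":0,"grip":0},
    {"dx":0,"dy":0,"dz":9,"spin":0,"grip":0}
  ]
}}

```text
time_s: 18.13
tcp_pos: [0.5501, -0.278, 0.086]
eef_rot: [-179.8, -0.2, -60.4]
contact_force: [0.9, -0.5, -0.8]
gripper_width: 0.0129
```

Request:
{"api": "servo_tool", "payload": {
  "targets": [
    {"dx":1,"dy":3,"dz":0,"spin":0.1,"grip":0},
    {"dx":2,"dy":6.5,"dz":0,"spin":0.2,"grip":0},
    {"dx":3.2,"dy":10,"dz":0,"spin":0.26,"grip":0},
    {"dx":4.3,"dy":13.5,"dz":0,"spin":0.26,"grip":0},
    {"dx":5.4,"dy":17,"dz":0,"spin":0.26,"grip":0},
    {"dx":6.2,"dy":19.5,"dz":0,"spin":0.26,"grip":0},
    {"dx":6.4,"dy":20.2,"dz":-1,"spin":0.26,"grip":0},
    {"dx":6.4,"dy":20.2,"dz":-3,"spin":0.26,"grip":0},
    {"dx":6.4,"dy":20.2,"dz":-5,"spin":0.26,"grip":0},
    {"dx":6.4,"dy":20.2,"dz":-6,"spin":0.26,"grip":0}
  ]
}}

```text
time_s: 18.97
tcp_pos: [0.6098, -0.0756, 0.0191]
eef_rot: [179.8, 0.2, -45.6]
contact_force: [-1.3, -0.5, -1.2]
gripper_width: 0.0131
```

```bash
cat > v.py <<'E'
from h import *
import sys
P=(float(sys.argv[1]),float(sys.argv[2]));R=float(sys.argv[3]);pk=float(sys.argv[4]);n=sys.argv[5]
s=r.get_state();t=s["tcp_pos"];print(t.round(4),s["contact_force"].round(1),s["gripper_width"])
out=[]
for cam in("scene","side"):
    i=r.capture(cam);cv2.imwrite(f"pics/{n}_{cam}.png",i)
    h,sc=28,7;o=(proj(cam,(*P,.02))-h).astype(int);k=cv2.resize(i[o[1]:o[1]+2*h,o[0]:o[0]+2*h],(392,392),interpolation=cv2.INTER_CUBIC)
    for c,rr,z,col in((t,R,t[2]+.0065,(0,0,255)),(P,pk,.016,(255,0,255))):
        q=np.array([proj(cam,(c[0]+rr*np.cos(a),c[1]+rr*np.sin(a),z)) for a in np.linspace(0,6.3,50)])
        cv2.polylines(k,[((q-o+.5)*sc).astype(int)],True,col,1)
    out.append(k)
cv2.imwrite(f"pics/{n}.png",np.hstack(out))
E
python3 v.py .613 -.076 .021 .0265 v10
```

```text
[ 0.6098 -0.0756  0.0191] [-1.3 -0.5 -1.2] 0.013053443898881857
```

View pics/v10.png

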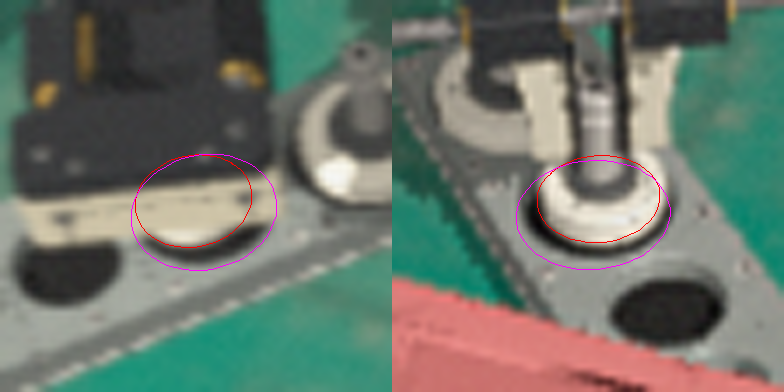

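Picture: pusher_54 stands upright in its pocket. pusher_42 is centred over its own pocket at about (600,205) in the crop. Lowering.

Request:
{"api": "servo_tool", "payload": {
  "targets": [
    {"dx":0,"dy":0,"dz":-0.5,"spin":0,"grip":0},
    {"dx":0,"dy":0,"dz":-1,"spin":0,"grip":0},
    {"dx":0,"dy":0,"dz":-1.4,"spin":0,"grip":0},
    {"dx":0,"dy":0,"dz":-1.7,"spin":0,"grip":0},
    {"dx":0,"dy":0,"dz":-1.9,"spin":0,"grip":0},
    {"dx":0,"dy":0,"dz":-2.1,"spin":0,"grip":0},
    {"dx":0,"dy":0,"dz":-2.2,"spin":0,"grip":0},
    {"dx":0,"dy":0,"dz":-2.3,"spin":0,"grip":0},
    {"dx":0,"dy":0,"dz":-2.3,"spin":0,"grip":0},
    {"dx":0,"dy":0,"dz":-2.3,"spin":0,"grip":0}
  ]
}}

```text
time_s: 19.9
tcp_pos: [0.6132, -0.0762, 0.0059]
eef_rot: [-179.9, -0.2, -45.4]
contact_force: [-16.0, 2.0, 43.2]
gripper_width: 0.0131
```

Contact again came about 5 mm above the expected height. I'll unload and feel sideways to tell whether the head is inside the pocket or on its rim.

Request:
{"api": "servo_tool", "payload": {
  "targets": [
    {"dx":0,"dy":0,"dz":0.4,"spin":0,"grip":0},
    {"dx":0,"dy":0,"dz":0.6,"spin":0,"grip":0},
    {"dx":0,"dy":0,"dz":0.6,"spin":0,"grip":0},
    {"dx":0.2,"dy":0,"dz":0.6,"spin":0,"grip":0},
    {"dx":0.4,"dy":0,"dz":0.6,"spin":0,"grip":0},
    {"dx":0.6,"dy":0,"dz":0.6,"spin":0,"grip":0},
    {"dx":0.8,"dy":0,"dz":0.6,"spin":0,"grip":0},
    {"dx":0.8,"dy":0,"dz":0.6,"spin":0,"grip":0},
    {"dx":0.8,"dy":0,"dz":0.6,"spin":0,"grip":0},
    {"dx":0.8,"dy":0,"dz":0.6,"spin":0,"grip":0}
  ]
}}

```text
time_s: 20.73
tcp_pos: [0.618, -0.0764, 0.0063]
eef_rot: [179.8, 0.1, -45.5]
contact_force: [-10.4, 0.6, 16.1]
gripper_width: 0.0125
```

Request:
{"api": "servo_tool", "payload": {
  "targets": [
    {"dx":-0.2,"dy":0,"dz":0,"spin":0,"grip":0},
    {"dx":-0.4,"dy":0,"dz":0,"spin":0,"grip":0},
    {"dx":-0.7,"dy":0,"dz":0,"spin":0,"grip":0},
    {"dx":-1.0,"dy":0,"dz":0,"spin":0,"grip":0},
    {"dx":-1.2,"dy":0,"dz":0,"spin":0,"grip":0},
    {"dx":-1.4,"dy":0,"dz":0,"spin":0,"grip":0},
    {"dx":-1.6,"dy":0,"dz":0,"spin":0,"grip":0},
    {"dx":-1.6,"dy":0,"dz":0,"spin":0,"grip":0},
    {"dx":-1.6,"dy":0,"dz":0,"spin":0,"grip":0},
    {"dx":-1.6,"dy":0,"dz":0,"spin":0,"grip":0}
  ]
}}

```text
time_s: 21.57
tcp_pos: [0.607, -0.0753, 0.0065]
eef_rot: [-179.8, -0.2, -45.5]
contact_force: [6.6, -0.4, -0.5]
gripper_width: 0.0126
```

Walls were felt on both sides (x 0.607–0.618, matching the 11 mm of play), so the head is inside the pocket. I'll centre it, set it on the floor and release.

Request:
{"api": "servo_tool", "payload": {
  "targets": [
    {"dx":0.3,"dy":0,"dz":0,"spin":0,"grip":0},
    {"dx":0.6,"dy":0,"dz":0,"spin":0,"grip":0},
    {"dx":0.7,"dy":0,"dz":-0.1,"spin":0,"grip":0},
    {"dx":0.7,"dy":0,"dz":-0.3,"spin":0,"grip":0},
    {"dx":0.7,"dy":0,"dz":-0.3,"spin":0,"grip":0},
    {"dx":0.7,"dy":0,"dz":-0.3,"spin":0,"grip":25},
    {"dx":0.7,"dy":0,"dz":-0.3,"spin":0,"grip":25},
    {"dx":0.7,"dy":0,"dz":-0.3,"spin":0,"grip":25},
    {"dx":0.7,"dy":0,"dz":-0.3,"spin":0,"grip":25},
    {"dx":0.7,"dy":0,"dz":-0.3,"spin":0,"grip":25}
  ]
}}

```text
time_s: 22.4
tcp_pos: [0.6109, -0.0757, 0.0023]
eef_rot: [179.9, 0.1, -45.5]
contact_force: [-0.6, -0.2, -1.2]
gripper_width: 0.0217
```

Request:
{"api": "servo_tool", "payload": {
  "targets": [
    {"dx":0,"dy":0,"dz":2,"spin":0,"grip":25},
    {"dx":0,"dy":0,"dz":6,"spin":0,"grip":25},
    {"dx":0,"dy":0,"dz":10,"spin":0,"grip":25},
    {"dx":-3,"dy":-2,"dz":10,"spin":-0.12,"grip":50},
    {"dx":-6,"dy":-4,"dz":10,"spin":-0.24,"grip":50},
    {"dx":-9,"dy":-6,"dz":10,"spin":-0.26,"grip":50},
    {"dx":-12,"dy":-8,"dz":10,"spin":-0.26,"grip":50},
    {"dx":-15,"dy":-10.3,"dz":10,"spin":-0.26,"grip":50},
    {"dx":-15.9,"dy":-11.2,"dz":10,"spin":-0.26,"grip":50},
    {"dx":-15.9,"dy":-11.2,"dz":10,"spin":-0.26,"grip":50}
  ]
}}

```text
time_s: 23.23
tcp_pos: [0.4497, -0.189, 0.1029]
eef_rot: [180.0, 0.0, -60.6]
contact_force: [0.5, -0.3, -0.1]
gripper_width: 0.0436
```

```bash
cat > circ.py <<'E'
from h import *
import sys
im,c,pr=look(None,name=sys.argv[1])
for a in sys.argv[2:]:
    x,y,z,R=map(float,a.split(","));print(a,"top px",pr((x,y,z)).round(1))
E
python3 circ.py pics/w11.png .4535,-.189,.054,0 .4535,-.189,.012,0; python3 - <<'E'
from h import *
import cv2
im=cv2.imread("pics/w11.png")
d=r.cut_out("pusher_18","wrist")
for k in d: print(round(k["p"],2),k["extent"])
s=r.capture("scene");cv2.imwrite("pics/s11.png",s)
for k in r.cut_out("pusher_18","scene"): print("scene",round(k["p"],2),k["extent"])
E
```

```text
tcp [ 0.4497 -0.189   0.1029] [180.    0.  -60.6] 23.2333
.4535,-.189,.054,0 top px [310.6 203.4]
.4535,-.189,.012,0 top px [311.1 190.7]
0.96 [0.0, 122.9, 74.3, 185.6]
0.94 [259.4, 297.6, 284.9, 325.9]
0.75 [299.2, 179.4, 318.4, 214.7]
0.68 [53.7, 195.6, 122.8, 246.0]
scene 0.84 [271.9, 153.0, 293.2, 172.6]
scene 0.76 [407.5, 319.3, 434.9, 344.8]
scene 0.63 [279.5, 104.2, 299.3, 129.2]
scene 0.49 [256.3, 169.2, 261.6, 182.5]
scene 0.45 [242.9, 234.5, 252.0, 251.1]
```

```bash
python3 - <<'E'
from h import *
import cv2
im,c,pr=look(None,name="pics/w12.png")
m=[k for k in r.cut_out("pusher_18","wrist") if 290<k["extent"][0]<310]
for k in m: print(k["p"],k["extent"])
g=cv2.cvtColor(im,cv2.COLOR_BGR2HSV);w=(g[170:222,285:335,1]<70)
ys,xs=np.nonzero(w)
for y in range(0,52,4): 
    q=np.nonzero(w[y])[0]; print(y+170, (q.min()+285,q.max()+285,len(q)) if len(q) else None)
print(pr((.4548,-.1882,.054)),pr((.4548,-.1882,.012)),pr((.4548,-.1882,0.)))
E
```

```text
tcp [ 0.4534 -0.1873  0.1029] [-180.    -0.   -60.4] 23.4333
0.63 [303.9, 181.2, 326.1, 214.3]
170 None
174 None
178 None
182 (np.int64(310), np.int64(321), 12)
186 (np.int64(307), np.int64(324), 18)
190 (np.int64(306), np.int64(325), 20)
194 (np.int64(307), np.int64(324), 18)
198 (np.int64(308), np.int64(323), 16)
202 (np.int64(307), np.int64(324), 18)
206 (np.int64(307), np.int64(324), 18)
210 (np.int64(309), np.int64(323), 15)
214 None
218 None
[313.76596039 203.96557687] [313.86324186 191.2110311 ] [313.88627639 188.19098053]
```

Request:
{"api": "servo_tool", "payload": {
  "targets": [
    {"dx":0,"dy":-0.1,"dz":-4,"spin":0,"grip":45},
    {"dx":0,"dy":-0.1,"dz":-7,"spin":0,"grip":45},
    {"dx":0,"dy":-0.1,"dz":-9.5,"spin":0,"grip":45},
    {"dx":0,"dy":-0.1,"dz":-10.5,"spin":0,"grip":45},
    {"dx":0,"dy":-0.1,"dz":-10.9,"spin":0,"grip":40},
    {"dx":0,"dy":-0.1,"dz":-10.9,"spin":0,"grip":0},
    {"dx":0,"dy":-0.1,"dz":-10.9,"spin":0,"grip":0},
    {"dx":0,"dy":-0.1,"dz":-10.9,"spin":0,"grip":0},
    {"dx":0,"dy":-0.1,"dz":-10.9,"spin":0,"grip":0},
    {"dx":0,"dy":-0.1,"dz":-10.9,"spin":0,"grip":0}
  ],
  "squeeze": 25
}}

```text
time_s: 24.37
tcp_pos: [0.4535, -0.1886, -0.005]
eef_rot: [-179.9, -0.1, -60.4]
contact_force: [-0.3, 0.2, 1.6]
gripper_width: 0.013
```

Request:
{"api": "servo_tool", "payload": {
  "targets": [
    {"dx":0,"dy":0,"dz":0,"spin":0,"grip":0},
    {"dx":0,"dy":0,"dz":0,"spin":0,"grip":0},
    {"dx":0,"dy":0,"dz":0,"spin":0,"grip":0},
    {"dx":0,"dy":0,"dz":0,"spin":0,"grip":0},
    {"dx":0,"dy":0,"dz":1,"spin":0,"grip":0},
    {"dx":0,"dy":0,"dz":3,"spin":0,"grip":0},
    {"dx":0,"dy":0,"dz":6,"spin":0,"grip":0},
    {"dx":0,"dy":0,"dz":8,"spin":0,"grip":0},
    {"dx":0,"dy":0,"dz":9,"spin":0,"grip":0},
    {"dx":0,"dy":0,"dz":9,"spin":0,"grip":0}
  ]
}}

```text
time_s: 25.2
tcp_pos: [0.454, -0.1888, 0.0862]
eef_rot: [-179.8, -0.1, -60.4]
contact_force: [0.1, 0.6, -0.5]
gripper_width: 0.0133
```

Request:
{"api": "servo_tool", "payload": {
  "targets": [
    {"dx":1.5,"dy":3,"dz":0,"spin":0,"grip":0},
    {"dx":3,"dy":6,"dz":0,"spin":0,"grip":0},
    {"dx":4.7,"dy":9.5,"dz":0,"spin":0,"grip":0},
    {"dx":6.2,"dy":12.8,"dz":0,"spin":0,"grip":0},
    {"dx":7.2,"dy":15,"dz":0,"spin":0,"grip":0},
    {"dx":7.5,"dy":15.5,"dz":0,"spin":0,"grip":0},
    {"dx":7.5,"dy":15.5,"dz":-1,"spin":0,"grip":0},
    {"dx":7.5,"dy":15.5,"dz":-3,"spin":0,"grip":0},
    {"dx":7.5,"dy":15.5,"dz":-5,"spin":0,"grip":0},
    {"dx":7.5,"dy":15.5,"dz":-5.5,"spin":0,"grip":0}
  ]
}}

```text
time_s: 26.03
tcp_pos: [0.5238, -0.035, 0.0248]
eef_rot: [179.7, 0.1, -60.5]
contact_force: [-1.2, 0.3, -1.6]
gripper_width: 0.0132
```

```bash
python3 v.py .529 -.034 .009 .0145 v13; python3 v.py .529 -.034 .009 .0145 v13
```

```text
[ 0.5238 -0.035   0.0248] [-1.2  0.3 -1.6] 0.013222181830820088
[ 0.5253 -0.0349  0.0269] [ 0.3  0.  -0.9] 0.013215136392100122
```

View pics/v13.png

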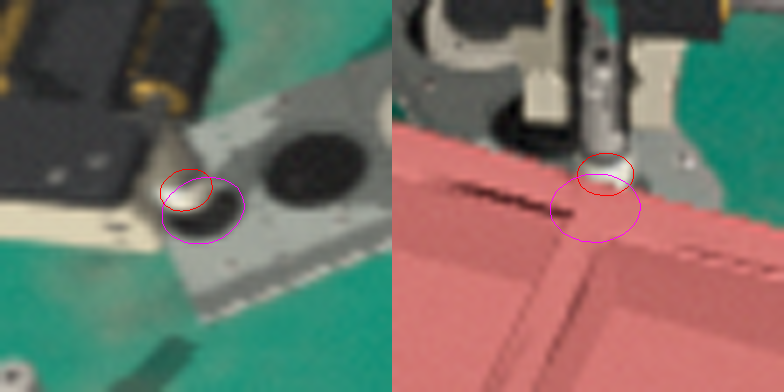

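Picture: the 18 pocket lies on its predicted circle at scene crop (205,210). The head is above it and slightly to −x, because the arm is still settling. Lowering.

Request:
{"api": "servo_tool", "payload": {
  "targets": [
    {"dx":0,"dy":0,"dz":0,"spin":0,"grip":0},
    {"dx":0,"dy":0,"dz":0,"spin":0,"grip":0},
    {"dx":0,"dy":0,"dz":-0.6,"spin":0,"grip":0},
    {"dx":0,"dy":0,"dz":-1.2,"spin":0,"grip":0},
    {"dx":0,"dy":0,"dz":-1.7,"spin":0,"grip":0},
    {"dx":0,"dy":0,"dz":-2.1,"spin":0,"grip":0},
    {"dx":0,"dy":0,"dz":-2.4,"spin":0,"grip":0},
    {"dx":0,"dy":0,"dz":-2.7,"spin":0,"grip":0},
    {"dx":0,"dy":0,"dz":-2.7,"spin":0,"grip":0},
    {"dx":0,"dy":0,"dz":-2.7,"spin":0,"grip":0}
  ]
}}

```text
time_s: 27.07
tcp_pos: [0.5287, -0.0343, 0.0045]
eef_rot: [-179.9, -0.1, -60.3]
contact_force: [-7.7, -3.5, 27.3]
gripper_width: 0.0134
```

Request:
{"api": "servo_tool", "payload": {
  "targets": [
    {"dx":0,"dy":0,"dz":0.3,"spin":0,"grip":0},
    {"dx":0,"dy":0,"dz":0.4,"spin":0,"grip":0},
    {"dx":0.2,"dy":0,"dz":0.4,"spin":0,"grip":0},
    {"dx":0.4,"dy":0,"dz":0.4,"spin":0,"grip":0},
    {"dx":0.6,"dy":0,"dz":0.4,"spin":0,"grip":0},
    {"dx":0.7,"dy":0,"dz":0.4,"spin":0,"grip":0},
    {"dx":0.8,"dy":0,"dz":0.4,"spin":0,"grip":0},
    {"dx":0.8,"dy":0,"dz":0.4,"spin":0,"grip":0},
    {"dx":0.8,"dy":0,"dz":0.4,"spin":0,"grip":0},
    {"dx":0.8,"dy":0,"dz":0.4,"spin":0,"grip":0}
  ]
}}

```text
time_s: 27.9
tcp_pos: [0.5344, -0.0339, 0.0055]
eef_rot: [179.9, 0.0, -60.5]
contact_force: [-3.1, -0.4, -2.0]
gripper_width: 0.0133
```

Request:
{"api": "servo_tool", "payload": {
  "targets": [
    {"dx":-0.3,"dy":0,"dz":0,"spin":0,"grip":0},
    {"dx":-0.6,"dy":0,"dz":0,"spin":0,"grip":0},
    {"dx":-0.9,"dy":0,"dz":0,"spin":0,"grip":0},
    {"dx":-1.2,"dy":0,"dz":0,"spin":0,"grip":0},
    {"dx":-1.4,"dy":0,"dz":0,"spin":0,"grip":0},
    {"dx":-1.5,"dy":0,"dz":0,"spin":0,"grip":0},
    {"dx":-1.6,"dy":0,"dz":0,"spin":0,"grip":0},
    {"dx":-1.6,"dy":0,"dz":0,"spin":0,"grip":0},
    {"dx":-1.6,"dy":0,"dz":0,"spin":0,"grip":0},
    {"dx":-1.6,"dy":0,"dz":0,"spin":0,"grip":0}
  ]
}}

```text
time_s: 28.73
tcp_pos: [0.5232, -0.0328, 0.0072]
eef_rot: [-179.6, -0.1, -60.4]
contact_force: [6.2, -1.4, -2.9]
gripper_width: 0.0135
```

Request:
{"api": "servo_tool", "payload": {
  "targets": [
    {"dx":0.4,"dy":0,"dz":0,"spin":0,"grip":0},
    {"dx":0.7,"dy":0,"dz":-0.1,"spin":0,"grip":0},
    {"dx":0.8,"dy":0,"dz":-0.2,"spin":0,"grip":0},
    {"dx":0.8,"dy":0,"dz":-0.3,"spin":0,"grip":0},
    {"dx":0.8,"dy":0,"dz":-0.3,"spin":0,"grip":0},
    {"dx":0.8,"dy":0,"dz":-0.3,"spin":0,"grip":25},
    {"dx":0.8,"dy":0,"dz":-0.3,"spin":0,"grip":25},
    {"dx":0.8,"dy":0,"dz":-0.3,"spin":0,"grip":25},
    {"dx":0.8,"dy":0,"dz":-0.3,"spin":0,"grip":25},
    {"dx":0.8,"dy":0,"dz":-0.3,"spin":0,"grip":25}
  ]
}}

```text
time_s: 29.57
tcp_pos: [0.5272, -0.0337, 0.0027]
eef_rot: [180.0, 0.0, -60.4]
contact_force: [-0.3, -0.3, 1.4]
gripper_width: 0.0217
```

Request:
{"api": "servo_tool", "payload": {
  "targets": [
    {"dx":0,"dy":0,"dz":2,"spin":0,"grip":25},
    {"dx":0,"dy":0,"dz":5,"spin":0,"grip":25},
    {"dx":0,"dy":0,"dz":8,"spin":0,"grip":25},
    {"dx":-2,"dy":-0.5,"dz":10,"spin":0,"grip":50},
    {"dx":-5,"dy":-1.2,"dz":10,"spin":0,"grip":50},
    {"dx":-8,"dy":-2,"dz":10,"spin":0,"grip":50},
    {"dx":-9.6,"dy":-2.4,"dz":10,"spin":0,"grip":50},
    {"dx":-9.6,"dy":-2.4,"dz":10,"spin":0,"grip":50},
    {"dx":-9.6,"dy":-2.4,"dz":10,"spin":0,"grip":50},
    {"dx":-9.6,"dy":-2.4,"dz":10,"spin":0,"grip":50}
  ]
}}

```text
time_s: 30.4
tcp_pos: [0.4323, -0.0575, 0.1033]
eef_rot: [-180.0, -0.0, -60.4]
contact_force: [0.7, -0.1, 0.3]
gripper_width: 0.044
```

```bash
python3 chk.py .4325 -.058 .015 pics/w14.png; python3 - <<'E'
from h import *
for k in r.cut_out("pusher_30","wrist"): print(round(k["p"],2),k["extent"])
c=r.get_calibration("wrist")
E
python3 circ.py pics/w15.png .4325,-.058,.054,0 .4325,-.058,.012,0 .4325,-.058,0,0
```

```text
tcp [ 0.4323 -0.0575  0.1033] [-180.    -0.   -60.4] 30.4
exp [314.7 191.8] [33.1 32.2] obs (315.3, 194.7) 177.35870361328125 [33. 36.] -> [ 0.431 -0.056] head top rows 213.0
0.9 [299.2, 179.6, 330.0, 219.2]
0.79 [89.0, 39.3, 161.4, 101.0]
0.74 [30.7, 0.0, 110.2, 30.4]
0.63 [175.0, 157.2, 219.4, 186.2]
0.61 [0.0, 145.1, 32.8, 201.8]
tcp [ 0.4323 -0.0574  0.1029] [180.   -0.  -60.4] 30.5
.4325,-.058,.054,0 top px [315. 205.]
.4325,-.058,.012,0 top px [314.9 192.1]
.4325,-.058,0,0 top px [314.9 189.1]
```

Request:
{"api": "servo_tool", "payload": {
  "targets": [
    {"dx":-0.1,"dy":0.2,"dz":-4,"spin":0,"grip":50},
    {"dx":-0.1,"dy":0.2,"dz":-7,"spin":0,"grip":50},
    {"dx":-0.1,"dy":0.2,"dz":-9.5,"spin":0,"grip":50},
    {"dx":-0.1,"dy":0.2,"dz":-10.5,"spin":0,"grip":50},
    {"dx":-0.1,"dy":0.2,"dz":-10.9,"spin":0,"grip":40},
    {"dx":-0.1,"dy":0.2,"dz":-10.9,"spin":0,"grip":0},
    {"dx":-0.1,"dy":0.2,"dz":-10.9,"spin":0,"grip":0},
    {"dx":-0.1,"dy":0.2,"dz":-10.9,"spin":0,"grip":0},
    {"dx":-0.1,"dy":0.2,"dz":-10.9,"spin":0,"grip":0},
    {"dx":-0.1,"dy":0.2,"dz":-10.9,"spin":0,"grip":0}
  ],
  "squeeze": 25
}}

```text
time_s: 31.38
tcp_pos: [0.4312, -0.0554, -0.0052]
eef_rot: [-179.9, -0.0, -60.4]
contact_force: [-0.2, 0.5, -0.4]
gripper_width: 0.0132
```

Request:
{"api": "servo_tool", "payload": {
  "targets": [
    {"dx":0,"dy":0,"dz":0,"spin":0,"grip":0},
    {"dx":0,"dy":0,"dz":0,"spin":0,"grip":0},
    {"dx":0,"dy":0,"dz":0,"spin":0,"grip":0},
    {"dx":0,"dy":0,"dz":0,"spin":0,"grip":0},
    {"dx":0,"dy":0,"dz":1,"spin":0,"grip":0},
    {"dx":0,"dy":0,"dz":3,"spin":0,"grip":0},
    {"dx":0,"dy":0,"dz":6,"spin":0,"grip":0},
    {"dx":0,"dy":0,"dz":9,"spin":0,"grip":0},
    {"dx":0,"dy":0,"dz":10,"spin":0,"grip":0},
    {"dx":0,"dy":0,"dz":10,"spin":0,"grip":0}
  ]
}}

```text
time_s: 32.22
tcp_pos: [0.4325, -0.0551, 0.097]
eef_rot: [-179.7, -0.1, -60.4]
contact_force: [-0.2, -0.0, -0.6]
gripper_width: 0.0131
```

Request:
{"api": "servo_tool", "payload": {
  "targets": [
    {"dx":2.5,"dy":0.1,"dz":0,"spin":0.12,"grip":0},
    {"dx":5.5,"dy":0.2,"dz":0,"spin":0.24,"grip":0},
    {"dx":9,"dy":0.3,"dz":0,"spin":0.36,"grip":0},
    {"dx":12,"dy":0.3,"dz":0,"spin":0.42,"grip":0},
    {"dx":13.4,"dy":0.3,"dz":0,"spin":0.42,"grip":0},
    {"dx":13.4,"dy":0.3,"dz":0,"spin":0.42,"grip":0},
    {"dx":13.4,"dy":0.3,"dz":-1,"spin":0.42,"grip":0},
    {"dx":13.4,"dy":0.3,"dz":-3,"spin":0.42,"grip":0},
    {"dx":13.4,"dy":0.3,"dz":-5,"spin":0.42,"grip":0},
    {"dx":13.4,"dy":0.3,"dz":-5.5,"spin":0.42,"grip":0}
  ]
}}

```text
time_s: 33.05
tcp_pos: [0.5606, -0.053, 0.0352]
eef_rot: [179.8, 0.3, -36.4]
contact_force: [-0.8, -0.8, -1.6]
gripper_width: 0.0127
```

```bash
python3 v.py .565 -.052 .015 .0205 v16; python3 - <<'E'
from h import *
print(r.get_state()["tcp_pos"])
E
```

```text
[ 0.5606 -0.053   0.0352] [-0.8 -0.8 -1.6] 0.012704487305140516
[ 0.56231326 -0.05293965  0.03735684]
```

Request:
{"api": "servo_tool", "payload": {
  "targets": [
    {"dx":0,"dy":0.1,"dz":-0.5,"spin":0,"grip":0},
    {"dx":0,"dy":0.1,"dz":-1,"spin":0,"grip":0},
    {"dx":0,"dy":0.1,"dz":-1.5,"spin":0,"grip":0},
    {"dx":0,"dy":0.1,"dz":-2,"spin":0,"grip":0},
    {"dx":0,"dy":0.1,"dz":-2.5,"spin":0,"grip":0},
    {"dx":0,"dy":0.1,"dz":-3,"spin":0,"grip":0},
    {"dx":0,"dy":0.1,"dz":-3.3,"spin":0,"grip":0},
    {"dx":0,"dy":0.1,"dz":-3.6,"spin":0,"grip":0},
    {"dx":0,"dy":0.1,"dz":-3.6,"spin":0,"grip":0},
    {"dx":0,"dy":0.1,"dz":-3.6,"spin":0,"grip":0}
  ]
}}

```text
time_s: 33.98
tcp_pos: [0.5656, -0.0523, 0.0055]
eef_rot: [-180.0, -0.1, -36.3]
contact_force: [-5.6, -1.7, 22.1]
gripper_width: 0.0133
```

Request:
{"api": "servo_tool", "payload": {
  "targets": [
    {"dx":0,"dy":0,"dz":0.3,"spin":0,"grip":0},
    {"dx":0,"dy":0,"dz":0.4,"spin":0,"grip":0},
    {"dx":0.2,"dy":0,"dz":0.4,"spin":0,"grip":0},
    {"dx":0.4,"dy":0,"dz":0.4,"spin":0,"grip":0},
    {"dx":0.6,"dy":0,"dz":0.4,"spin":0,"grip":0},
    {"dx":0.7,"dy":0,"dz":0.4,"spin":0,"grip":0},
    {"dx":0.8,"dy":0,"dz":0.4,"spin":0,"grip":0},
    {"dx":0.8,"dy":0,"dz":0.4,"spin":0,"grip":0},
    {"dx":0.8,"dy":0,"dz":0.4,"spin":0,"grip":0},
    {"dx":0.8,"dy":0,"dz":0.4,"spin":0,"grip":0}
  ]
}}

```text
time_s: 34.82
tcp_pos: [0.5715, -0.0519, 0.0065]
eef_rot: [179.9, 0.1, -36.4]
contact_force: [-3.0, -1.5, -1.8]
gripper_width: 0.0132
```

Request:
{"api": "servo_tool", "payload": {
  "targets": [
    {"dx":-0.3,"dy":0,"dz":0,"spin":0,"grip":0},
    {"dx":-0.6,"dy":0,"dz":0,"spin":0,"grip":0},
    {"dx":-0.9,"dy":0,"dz":0,"spin":0,"grip":0},
    {"dx":-1.2,"dy":0,"dz":0,"spin":0,"grip":0},
    {"dx":-1.4,"dy":0,"dz":0,"spin":0,"grip":0},
    {"dx":-1.5,"dy":0,"dz":0,"spin":0,"grip":0},
    {"dx":-1.6,"dy":0,"dz":0,"spin":0,"grip":0},
    {"dx":-1.6,"dy":0,"dz":0,"spin":0,"grip":0},
    {"dx":-1.6,"dy":0,"dz":0,"spin":0,"grip":0},
    {"dx":-1.6,"dy":0,"dz":0,"spin":0,"grip":0}
  ]
}}

```text
time_s: 35.65
tcp_pos: [0.5596, -0.0511, 0.0081]
eef_rot: [-179.8, -0.2, -36.3]
contact_force: [6.1, -0.3, -1.6]
gripper_width: 0.0132
```

In the pocket: walls at 0.560 and 0.571. Centre, lower, release and retreat.

Request:
{"api": "servo_tool", "payload": {
  "targets": [
    {"dx":0.4,"dy":0,"dz":0,"spin":0,"grip":0},
    {"dx":0.7,"dy":0,"dz":-0.1,"spin":0,"grip":0},
    {"dx":0.8,"dy":0,"dz":-0.2,"spin":0,"grip":0},
    {"dx":0.8,"dy":0,"dz":-0.3,"spin":0,"grip":0},
    {"dx":0.8,"dy":0,"dz":-0.3,"spin":0,"grip":0},
    {"dx":0.8,"dy":0,"dz":-0.3,"spin":0,"grip":25},
    {"dx":0.8,"dy":0,"dz":-0.3,"spin":0,"grip":25},
    {"dx":0.8,"dy":0,"dz":-0.3,"spin":0,"grip":25},
    {"dx":0.8,"dy":0,"dz":-0.3,"spin":0,"grip":25},
    {"dx":0.8,"dy":0,"dz":-0.3,"spin":0,"grip":25}
  ]
}}

```text
time_s: 36.48
tcp_pos: [0.5642, -0.0517, 0.0036]
eef_rot: [180.0, 0.0, -36.4]
contact_force: [0.8, 0.1, 0.7]
gripper_width: 0.0222
```

Request:
{"api": "servo_tool", "payload": {
  "targets": [
    {"dx":0,"dy":0,"dz":2,"spin":0,"grip":25},
    {"dx":0,"dy":0,"dz":5,"spin":0,"grip":25},
    {"dx":0,"dy":0,"dz":8,"spin":0,"grip":25},
    {"dx":0,"dy":0,"dz":12,"spin":0,"grip":25},
    {"dx":-3,"dy":-3,"dz":16,"spin":-0.1,"grip":25},
    {"dx":-5,"dy":-6,"dz":20,"spin":-0.2,"grip":25},
    {"dx":-6,"dy":-9,"dz":22,"spin":-0.3,"grip":25},
    {"dx":-7,"dy":-12,"dz":22,"spin":-0.42,"grip":25},
    {"dx":-8,"dy":-14,"dz":22,"spin":-0.42,"grip":25},
    {"dx":-8,"dy":-14,"dz":22,"spin":-0.42,"grip":25}
  ]
}}

```text
time_s: 37.32
tcp_pos: [0.4829, -0.1951, 0.2257]
eef_rot: [-179.9, -0.1, -60.6]
contact_force: [0.3, 1.0, 0.0]
gripper_width: 0.022
```

```bash
python3 - <<'E'
from h import *
im,c,pr=look(None,name="pics/w20.png");s=r.capture("scene");d=r.capture("side");cv2.imwrite("pics/s20.png",s);cv2.imwrite("pics/d20.png",d)
def crop(i,pf,hw,hh,W,H):
    o=np.array(pf((.60,-.065,.03))).astype(int)-[hw,hh];o=np.maximum(o,0);k=cv2.resize(i[o[1]:o[1]+2*hh,o[0]:o[0]+2*hw],(W,H),interpolation=cv2.INTER_CUBIC);sc=np.array([W/2/hw,H/2/hh])
    for x,y,R in((.5288,-.0335,.009),(.5655,-.052,.015),(.6127,-.0755,.021),(.671,-.104,.027)):
        q=np.array([pf((x+R*np.cos(a),y+R*np.sin(a),.018)) for a in np.linspace(0,6.3,50)]);cv2.polylines(k,[((q-o+.5)*sc).astype(int)],True,(0,0,255),1)
        q=(pf((x,y,.060))-o+.5)*sc;cv2.circle(k,tuple(q.astype(int)),3,(255,0,0),1)
    return k
A=crop(s,lambda P:proj("scene",P),50,37,400,296);B=crop(d,lambda P:proj("side",P),50,37,400,296);C=crop(im,pr,100,75,400,300)
D=cv2.resize(s[90:290,180:447],(400,300))
cv2.imwrite("pics/v20.png",np.vstack([np.hstack([A,B]),np.hstack([C,D])]))
E
```

```text
tcp [ 0.4829 -0.1951  0.2257] [-1.799e+02 -1.000e-01 -6.060e+01] 37.3167
```

View pics/v20.png

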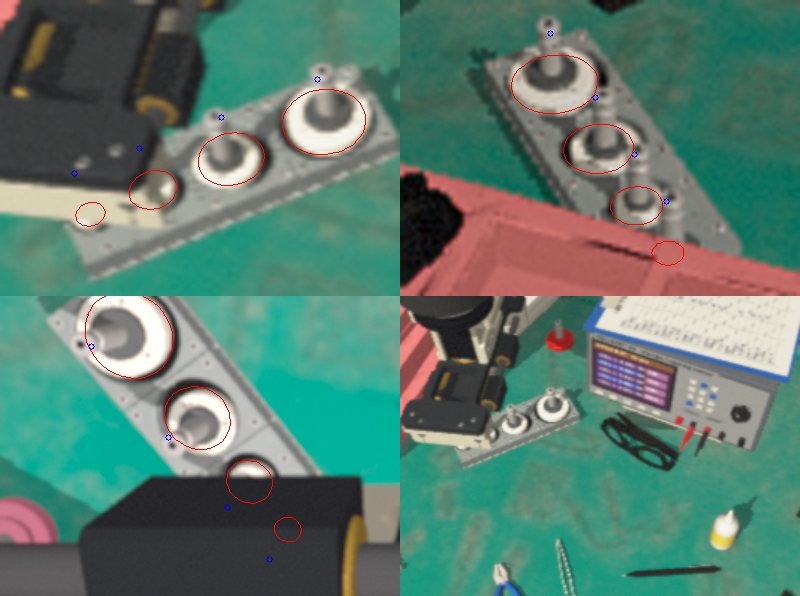

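The heads match their seated circles, but pusher_54's shank top looks about 2 px high. I've used all my picture views, so I'll clear the arm and check the numbers by triangulating the shank tops.

Request:
{"api": "servo_tool", "payload": {
  "targets": [
    {"dx":0,"dy":0,"dz":16,"spin":0,"grip":25},
    {"dx":0,"dy":0,"dz":16,"spin":0,"grip":25},
    {"dx":0,"dy":0,"dz":16,"spin":0,"grip":25},
    {"dx":0,"dy":0,"dz":16,"spin":0,"grip":25},
    {"dx":-4,"dy":35,"dz":16,"spin":0,"grip":25},
    {"dx":-4,"dy":35,"dz":16,"spin":0,"grip":25},
    {"dx":-4,"dy":35,"dz":16,"spin":0,"grip":25},
    {"dx":-4,"dy":35,"dz":16,"spin":0,"grip":25},
    {"dx":-4,"dy":35,"dz":16,"spin":0,"grip":25},
    {"dx":-4,"dy":35,"dz":16,"spin":0,"grip":25}
  ]
}}

```text
time_s: 38.3
tcp_pos: [0.4553, 0.0597, 0.3837]
eef_rot: [180.0, 0.0, -60.3]
contact_force: [1.9, 1.2, -0.4]
gripper_width: 0.0221
```

Request:
{"api": "servo_tool", "payload": {
  "targets": [
    {"dx":-6,"dy":40,"dz":0,"spin":0,"grip":25},
    {"dx":-6,"dy":40,"dz":0,"spin":0,"grip":25},
    {"dx":-6,"dy":40,"dz":0,"spin":0,"grip":25},
    {"dx":-6,"dy":40,"dz":0,"spin":0,"grip":25},
    {"dx":-6,"dy":40,"dz":0,"spin":0,"grip":25},
    {"dx":-6,"dy":40,"dz":0,"spin":0,"grip":25},
    {"dx":-6,"dy":40,"dz":0,"spin":0,"grip":25},
    {"dx":-6,"dy":40,"dz":0,"spin":0,"grip":25},
    {"dx":-6,"dy":40,"dz":0,"spin":0,"grip":25},
    {"dx":-6,"dy":40,"dz":0,"spin":0,"grip":25}
  ]
}}

```text
time_s: 39.13
tcp_pos: [0.3939, 0.461, 0.3823]
eef_rot: [179.9, -0.1, -60.2]
contact_force: [0.5, 0.2, -0.2]
gripper_width: 0.022
```

```bash
python3 - <<'E'
from h import *
s=r.capture("scene");cv2.imwrite("pics/s21.png",s);s0=cv2.imread("pics/scene0.png")
# scene: per pusher, cut-out, extent vs. prediction for a seated upright pusher
K={"18":(.5288,-.0335,.009),"30":(.5655,-.052,.015),"42":(.6127,-.0755,.021),"54":(.671,-.104,.027)}
P0={"18":(.4537,-.1889,.009),"30":(.431,-.056,.015),"42":(.5485,-.278,.021),"54":(.603,-.344,.027)}
def ext(x,y,R,b):
    q=np.array([proj("scene",(x+rr*np.cos(a),y+rr*np.sin(a),b+z)) for rr,z in((R,0),(R,.012),(.007,.054)) for a in np.linspace(0,6.3,60)]);return np.r_[q.min(0),q.max(0)]
cs=r.cut_out("pusher_54","scene")
for c in cs: print("cut",round(c["p"],2),np.round(c["extent"],1))
for n,(x,y,R) in K.items(): print(n,"seated",ext(x,y,R,.006).round(1),"start box",ext(*P0[n],0).round(1))
for n in("glue_bottle","frame"): print(n,[(round(c["p"],2),np.round(c["extent"])) for c in r.cut_out(n,"scene")][:1])
# shank top by template from the start picture (same shank)
for n,(x,y,R) in K.items():
    p0=proj("scene",(*P0[n][:2],.054));p=proj("scene",(x,y,.060))
    T=cv2.getRectSubPix(s0,(13,13),tuple(map(float,p0)))
    A=s[int(p[1])-16:int(p[1])+17,int(p[0])-16:int(p[0])+17];m=cv2.matchTemplate(A,T,cv2.TM_CCOEFF_NORMED)
    _,v,_,l=cv2.minMaxLoc(m);print(n,"top pred",p.round(1),"found",(int(p[0])-16+l[0]+6,int(p[1])-16+l[1]+6),round(v,2))
E
```

```text
cut 0.76 [232.2 119.8 248.8 143.1]
cut 0.58 [403.8 317.5 435.8 342.8]
cut 0.57 [248.9 165.3 263.4 185.9]
cut 0.56 [278.6 105.4 298.8 130.3]
cut 0.54 [229.1 168.3 245.9 188.6]
cut 0.54 [268.8 153.9 293.  172. ]
18 seated [215.2 175.6 226.8 193.7] start box [241.7 233.  253.  250.5]
30 seated [231.6 169.4 244.6 189.6] start box [191.9 209.6 207.8 229.5]
42 seated [249.1 161.6 266.2 183.7] start box [295.7 223.5 314.1 245.8]
54 seated [270.2 152.2 291.3 176. ] start box [330.2 221.5 353.7 246.2]
glue_bottle [(0.84, array([390., 236., 408., 260.]))]
frame []
18 top pred [218.2 178. ] found (217, 177) 0.63
30 top pred [234.5 171.7] found (233, 171) 0.61
42 top pred [254.8 163.9] found (253, 163) 0.75
54 top pred [279.  154.4] found (281, 155) 0.64
```

```bash
python3 - <<'E'
import cv2,numpy as np
from h import proj
for f,cam,xy in(("s21","scene",(.671,-.104)),("s21","scene",(.6127,-.0755)),("d20","side",(.671,-.104))):
    g=cv2.imread(f"pics/{f}.png").max(2);u,v=proj(cam,(*xy,.018));t=proj(cam,(*xy,.06));print(f,"head c",u.round(1),v.round(1),"top",t.round(1))
    u0,v0=int(u)-16,int(v)-27
    print("u0",u0)
    for y in range(v0,v0+42): print(y,"".join(" .:-=+*#%@"[min(int(p)//26,9)] for p in g[y,u0:u0+34]))
E
```

```text
s21 head c 280.6 164.9 top [279.  154.4]
u0 264
137 +++++++++++++++======+++++++++++++
138 ++++++++++++++=+====++++++++++++++
139 ++++++++++++++++====++++++++++++++
140 +++++++++++++++======+++++++++++++
141 ++++++++++++++++=====+++++++++++++
142 ++++++++++++++++=====+++++++++++++
143 ++++++++++++++++======++++++++++++
144 ++++++++++++++++=======+++++++++++
145 ++++++++++++++++=======+++++++++++
146 ++++++++++++++++========++++++++++
147 +++++++++++++++++========+++++++++
148 ++++++++++++++++++=====++++++++++=
149 +++++++++++++++++=======++++++++==
150 ++++++++++++++++++=====++++++++++=
151 +++++++++++++++**++==++++++++==++=
152 ++++++++++++++*+=+*++**+*+=---=++=
153 +++++++++++++***+**++***++=----==-
154 ++++++++++++++*##*+++***+==-------
155 +++++++++++++****+=+*##*+=--------
156 +++++++++++++*##**+*%%#+==--------
157 +++++++++++*%@%%#*+=*#***+===-----
158 ++++++++++#%@%#***+--==***+++=----
159 ++++++++=*%@%*+***+--:-+*##*++=---
160 ++++++==*%@@#==+**+=-::=*%@%++=---
161 +***++-=#@@%+-=+**+=---=+%@%+++=--
162 ++++=--=%@@%=-=+**+=----*%@%*=+=--
163 ++==---*%@@%=--=+++=---=#@@@*=++=-
[... 3257 characters left out ...]
20 ======#%+-:::-=+*+-:::+##%+:.:===-
221 -====+##*-::::=++=-:::+###*- :===-
222 :-==-+#**=:::::--::::-*####- .====
223 ::==-+###+:::::::::--+###%*: .====
224 ::-=:=####+-::::----+####%*-::===+
225 :::=--######+=--==+***####*+=+++==
226 :-:-=:+*#################*+=-=++++
227 ::::--=+*############%%##*++++*++=
228 ::--:===+*##%##%#%##%####==+***+==
229 ::--:-===+*+###########*-:-==+++==
230 :::-::-===+**++++#####*-==-=++**==
231 -:::-::====++====****+==++=+*#*+==
232 ==::--:-=====-::------+++=--++++--
233 ==-:::::====+=--::::--=+==-=+++++=
234 =--:::-::=++====----:-======++++##
235 ---:::-::-======+=-::::-+--=++++=*
236 ===-::::::-======+-::.-+=::=++++--
237 ====-:::-::=++=====:.=++-.:=++++-:
```

```bash
python3 - <<'E'
from h import *
a=cv2.imread("pics/scene0.png").astype(int);b=cv2.imread("pics/s21.png").astype(int)
for n,(x0,y0,x1,y1) in dict(bottle=(380,228,415,265),frame=(310,165,370,210),ref=(440,330,500,370),red=(400,312,440,350),pink=(228,118,252,146)).items(): print(n,abs(a-b)[y0:y1,x0:x1].mean().round(2))
print(r.get_state()["time_s"],r.get_state()["contact_force"]);print(r.close_job())
E
```

```text
bottle 1.41
frame 1.68
ref 1.66
red 1.59
pink 26.51
39.3333 [-0.27980707 -0.0228756   0.25919825]
the job is handed in; nothing more can be done
None
```

All four pushers are in the rail, head down in their own pockets and upright, in order 18, 30, 42, 54. I handed the job in at about 39 s.

**Missed grasps:** The real fingertips sat about 30 mm above the reported TCP, so my first two grasps on pusher_54 closed on nothing. Both left it standing, and I went 30 mm lower from then on.

**Seating:**
- **Pushers 18, 30 and 42:** while held, each met a pocket wall on both sides after about 11 mm of travel, which matches the stated play.
- **Pusher_54:** I did not do that wall test on it. I judged it by pictures only: its head and shank top match the seated position to within about 1.5 mm, and a dark gap shows round the head.
- **Contact height:** every pusher touched down about 4–6 mm higher than I expected from its grip height. I never explained this.
- **Template match:** the last match of the shank tops was weak. It put pusher_54's top about 2 px to the other side from the rest, but reading the pixels directly showed it upright.

**Bystanders:** The last picture matches the first to noise level around the bottle, the spectacle frame and the red look-alike near the front edge. I ran no such comparison on the red one by the tester.
- **Frame:** the detector did not report the frame in the last picture.
- **Pink look-alike:** the picture differs around it (26 grey levels). The detector still finds it within 2 px of its place, so I take this to be the arm or its shadow.

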